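# Fit the sensor block in the culture unit and close its hatch panel

## Robot

A 7-joint arm with a two-finger parallel gripper is mounted at the origin on the work surface. World frame = base frame: x ahead of the robot, y to its left, z up, the work surface at z = 0. Lengths are in m, angles in rad, forces in N, time in s.
With the tool pointing down it reaches from about 0.4 to 0.875 m from the base axis. Payload 19.3 kg.
Tool frame: the origin (TCP) lies at the very end of the fingers, on their centre line; the grasp point (between the pads) lies bot.tcp_to_grasp behind it (bot.tcp_to_grasp is the distance from the TCP to the grasp point, in m); z points along the fingers, y is the direction in which the jaws open and shut (so a half turn about z gives the same grasp; the last joint's range is limited). The gripper opens to 85 mm and grips with 20 to 120 N. Pads are 22 mm wide; open, the fingers measure 114 mm over their backs; the gripper's body (76 mm by 85 mm) begins 54 mm behind the grasp point. The pads swing forward as they close: fully open they stand 13 mm farther back than shut.
Start: joints at [1.148, 0.521, -0.036, 1.599, 0.021, 1.021, -0.113], TCP at [0.216, -0.587, 0.231] pointing down, gripper open.
Joint ranges: [-2.91, 2.91], [-0.3, 2.13], [-1.5, 1.42], [0.17, 2.43], [-1.26, 4.41], [0.16, 1.93], [-2.52, 2.52]. Speed limits (rad/s): [1.89, 1.89, 2.39, 2.39, 3.01, 3.01, 3.01].

## Interface

Orientations are given as [roll, pitch, yaw] about the fixed x, y, z axes, in that order (R = Rz(yaw) Ry(pitch) Rx(roll)).
In Python, from workcell import bot gives the robot as it stands.
- The arm moves only by the tool servo_tool, never from a script. Its argument "targets" is a list of rows, each a list of 2 entries, a list of its own where there are three numbers: the shift along the tool's x, y, z in units of 0.05 m (1.0 is 0.05 m), then the turn about the tool's z in units of 5 degrees (1.0 is 5 degrees). A call has 1 to 12 rows; each row shifts and turns the commanded pose from where the row before left it, along the tool's axes as they then stand; what a row does not reach is not made up. A row lasts 1/8 s, in which the tool goes at most 62.5 mm and 10.7 degrees, less where a joint would pass 70% of its speed; a pose out of reach is approached as far as the arm can. A call with a number of a shift or a turn outside -1 to 1 is refused whole. A call with a gripper value outside its range is refused whole. "gripper" is the opening, from -1 (shut) to 1 (fully open), so that 0 is half open, set as the call begins (left out, the last holds). The fingers move at their own pace and stop on an object; "newtons" is the grip in N (left out, the last holds). Time passes only in rows, so rows that do not move let the fingers close. It gives the time, the measured TCP pose, the force and the opening at its end, in the units of the state.
- bot.observe(): the state, without advancing time (a new reading comes with each control period).
- bot.grab_frame(name): name is "side" or "top"; returns the picture (480x640x3 uint8, blue, green, red); there is no depth.
- bot.get_calibration(name): a dict with "fx", "fy", "cx", "cy" (pixels), "k1" (the pictures are not rectified: a ray, as slopes to the right and down, at radius r is drawn at 1 + k1 r^2 times it, then the intrinsics apply), "pose" (4x4, takes a point from camera to world coordinates). Camera axes: x right, y up, looking along -z (the intrinsics and any distortion apply to the point x, -y, -z); pixel columns grow to the right and rows downward; lengths in m; the calibration is good to about 2 mm. A picture is of the moment at which its call begins. get_calibration takes no time and is no camera call.
- bot.job_done(): hands the job in, once; it reports no verdict.
The state is a dict: "clock": time; "qpos": joint angles; "qd": joint speeds; "joint_efforts": joint torques, N m; "position": TCP position; "tool_rot": TCP orientation; "force": force on the tool from outside, world axes, zero at the start; "moment": the same for the moment, N m; "grip_width": finger opening in m.
Only numpy, scipy, OpenCV 4.12 (cv2) and the standard library are available. Lean on these libraries where they do the work, as an engineer would, in place of code of your own. Each camera call takes 0.05 s, during which the arm holds its last target.

## Task

Fit the plain white sensor block into the recess in the culture unit's deck and press it down until it is fully home, flush with the deck. Then close the unit with the loose hatch panel: hold it clearly angled, work its tongue into the groove under the lip, and lower it flat onto the deck, keeping hold of it until it lies flat (do not let it drop). Let go, and leave the other things on the bench where they stand.

Things in the scene. Friction and masses are not known exactly. Their poses are not given: they have to be found in the camera images.
- unit: Fixed white bench-top culture unit with a bare aluminium deck, 160 (x) x 166 (y) mm, its groove away from the robot, turned up to 15 degrees. Origin: under the recess's centre, on the bench; x points from the groove to the housing, z up. Deck (where the closed panel lies): 55 mm above the bench, from x = -38 to +62 mm. Cheeks 10 mm above the deck run along both sides, 150 mm apart inside.
- recess (a point): Centre of the recess's mouth, at deck height; axes as the unit. The recess is a rectangle 50 (unit x) x 84 (unit y) mm (2 mm of play all round the block); 40.5 mm deep when its seat is pressed down.
- seat (a joint): Stiff steel seat plate in the recess, m: about 0 raised (its top 22.5 mm below the deck, so a block set on it stands about 18 mm proud), 0.018 fully pressed (block flush). It does not yield to the block's weight; it slides at a push of about 5 N and stays where it is left.
- groove (a point): Middle of the underside edge of the white lip over the groove along one side of the unit: x = -50 mm, 63 mm above the bench (lip top 68); axes as the unit. The groove runs under the lip to its back wall at x = -66. Between lip edge and the deck's edge (x = -38) is an open slot 12 mm wide, its floor 15 mm above the bench, where the angled tongue dips under the lip.
- block_c (a point): Sensor block: solid white plastic, 46 (x) x 80 (y) x 40 (z) mm, about 160 g, with a thin grey window and two steel dots on top; stands upright on the bench to the robot's left, its place interchangeable with the tube rack's. Point at its centre, z up. Fits the recess with its long side along the unit's y, either way round.
- panel_c (a point): Hatch panel: grey plastic board, 122 (x) x 140 (y) x 10 mm, about 250 g, flat on the bench to the robot's right, tongue away from the robot. Point: its middle in x and y, 22 mm above its underside; z up, x away from the tongue. Closed: flat on the deck, its x along the unit's x, tongue tip under the lip; the space from groove back wall to housing is 128 mm long.
- tongue (a point): Middle of the tip of the panel's tongue (61 mm from the panel's middle in -x), half-way through its thickness; axes as the panel. The tongue runs along the whole -x edge, 26 mm long, 5 mm thick, level with the panel's underside.
- housing (a point): Top middle of the inner face of the upright housing across the unit, opposite the groove: x = +62 mm (to +84), 105 mm above the bench; axes as the unit. Because of it the panel cannot be slid in level: it must enter angled more than about 22 degrees (30 is comfortable).
- panel_grip (a point): Centre of the panel's solid upright grip bar, 14 (x) x 80 (y) mm, 34 mm high (from 10 to 44 mm above the panel's underside), 5 mm from the panel's middle towards the tongue; axes as the panel.
- rack: Bystander: open white test-tube rack with tubes, 50 x 110 x 84 mm; origin under its centre.
- flask: Bystander: green glass conical flask, 84 mm wide, 130 mm high; origin under its centre.
- dishes: Bystander: stack of three clear dishes, 90 mm wide, 42 mm high; origin under its centre.
- tomato_a: Bystander: tomato, 74 mm wide, 58 mm high, near the robot; origin under its centre.
- tomato_b: Bystander: tomato of the same size beyond the unit; origin under its centre.
- spatula: Bystander: spatula 170 mm long, lying near the robot; origin on its underside.
There are look-alikes about, which are no part of the job. What is shaped like the part that bears panel_c but purple or red is not meant. What is shaped like the part that bears block_c but red is not meant.

How it is judged:
By the outcome, as a careful person would: the job done as asked, in the order asked, and still so for the second after the job is handed in, with the robot touching nothing.
It also fails if it takes over 64 s, if anything falls off the work surface, if the arm or the gripper's body presses on something with over 40 N, if the wrist force passes 120 N, or if a joint passes its speed limit or range.

## Working session

There is one attempt and no reset: what is moved stays moved. The work goes in short steps, Python scripts to look and compute and a tool call to move; the robot and the scene stay as the last step left them, time stands still between calls to the robot, and variables do not carry over. Pictures are saved under pics/ and viewed, and the job is handed in when it is done.

Besides the shell and the picture viewer there is one more tool, called after "Emit:" as name(argument=value, ...) on one line, values as JSON. servo_tool: Moves the arm, as the interface text tells. Its arguments: {"type":"object","properties":{"targets":{"type":"array","items":{"type":"array"}},"gripper":{"type":"number"},"newtons":{"type":"number"}},"required":["targets"]}

```bash
ls; mkdir -p pics; python3 - <<'E'
from workcell import bot
import cv2
print(bot.observe()); print(bot.tcp_to_grasp)
for n in("side","top"):
    print(n,bot.get_calibration(n)); cv2.imwrite(f"pics/{n}0.png",bot.grab_frame(n))
E
```

```text
pics
{'clock': 0.0, 'qpos': array([ 1.14780073,  0.52203795, -0.03634365,  1.59994045,  0.02118733,
        1.02109808, -0.11282317]), 'qd': array([ 0.00073571,  0.00053869,  0.00027456,  0.00091053, -0.00049043,
        0.00033292, -0.00039127]), 'joint_efforts': array([-2.11577157e-03, -9.27114487e+01,  1.97871119e+00, -3.69935739e+01,
        1.77650212e-02,  8.17100750e-03,  5.44948534e-05]), 'position': array([ 0.21582602, -0.5862265 ,  0.23073482]), 'tool_rot': array([-3.14049467e+00,  5.78271789e-05,  3.52768738e-01]), 'force': array([-0.303955  ,  0.19237347,  0.56467933]), 'moment': array([-0.0249425 ,  0.0389941 ,  0.00158985]), 'grip_width': 0.08544128898035587}
0.0187
side {'fx': 556.6475056293599, 'fy': 556.6475056293599, 'cx': 318.2707328644151, 'cy': 236.24867495232004, 'k1': 0.01253776863125782, 'pose': array([[-0.99822471,  0.03460116, -0.04847882,  0.46029465],
       [-0.05895429, -0.6898307 ,  0.72156635,  0.82638224],
       [-0.00847514,  0.72314339,  0.69064594,  1.02053267],
       [ 0.        ,  0.        ,  0.        ,  1.        ]])}
top {'fx': 500.9421512251134, 'fy': 500.9421512251134, 'cx': 319.14298537619396, 'cy': 242.5141729798844, 'k1': -0.0934220718526415, 'pose': array([[-0.03002352,  0.99089782, -0.13122537,  0.33391393],
       [-0.99952088, -0.03075086, -0.00351937, -0.11611575],
       [-0.00752263,  0.13105684,  0.99134631,  1.50651902],
       [ 0.        ,  0.        ,  0.        ,  1.        ]])}
```

View pics/side0.png

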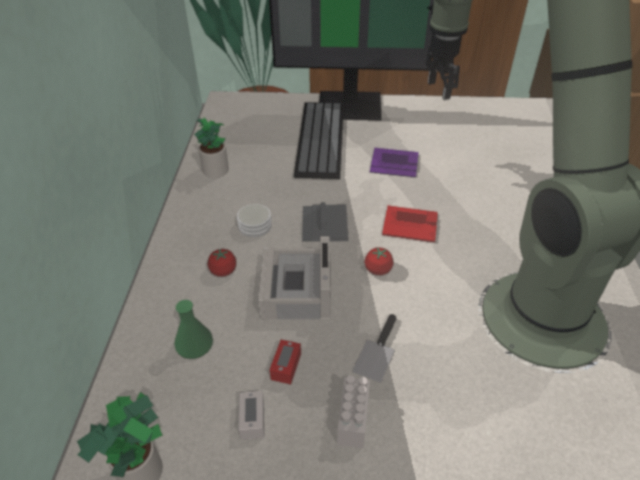

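View pics/top0.png

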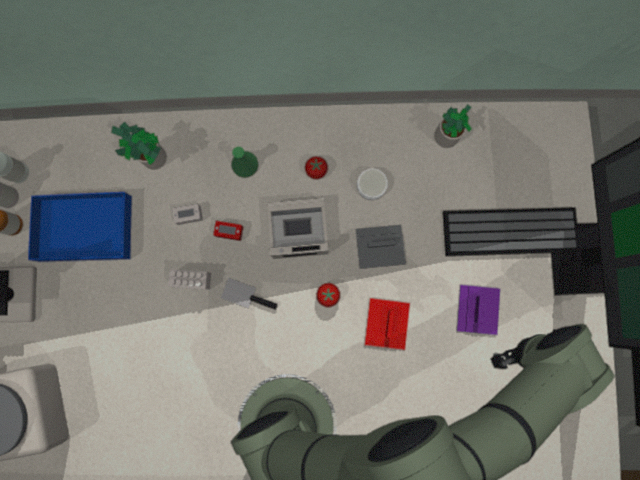

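Side view: white block at (250,412), grey panel at (325,222), unit at (295,283). Top view: block (187,214), panel (381,246), unit (298,227). Next: enlarged crops.

```bash
cat > h.py <<'E'
import numpy as np, cv2
from workcell import bot
from scipy.spatial.transform import Rotation as R
from scipy.optimize import least_squares
def proj(n,P):
    c=bot.get_calibration(n);T=c['pose'];P=np.atleast_2d(P)
    q=(P-T[:3,3])@T[:3,:3]
    a=q[:,0]/-q[:,2];b=-q[:,1]/-q[:,2];s=1+c['k1']*(a*a+b*b)
    return np.c_[c['cx']+c['fx']*a*s,c['cy']+c['fy']*b*s]
def ray(n,u,v):
    c=bot.get_calibration(n);T=c['pose']
    x=(u-c['cx'])/c['fx'];y=(v-c['cy'])/c['fy'];a,b=x,y
    for _ in range(20):
        s=1+c['k1']*(a*a+b*b);a,b=x/s,y/s
    d=T[:3,:3]@np.array([a,-b,-1]);return T[:3,3],d
def atz(n,u,v,z):
    o,d=ray(n,u,v);return o+d*(z-o[2])/d[2]
def crop(img,x0,y0,x1,y1,out,k=8):
    c=cv2.resize(img[y0:y1,x0:x1],None,fx=k,fy=k,interpolation=cv2.INTER_CUBIC)
    for x in range((x0+9)//10*10,x1,10):
        cv2.line(c,((x-x0)*k+k//2,0),((x-x0)*k+k//2,6),(0,0,255),1);cv2.putText(c,str(x),((x-x0)*k+k//2-10,18),0,.4,(0,0,255),1)
    for y in range((y0+9)//10*10,y1,10):
        cv2.line(c,(0,(y-y0)*k+k//2),(6,(y-y0)*k+k//2),(0,0,255),1);cv2.putText(c,str(y),(8,(y-y0)*k+k//2+4),0,.4,(0,0,255),1)
    cv2.imwrite(out,c)
E
python3 - <<'E'
from h import *
t=cv2.imread('pics/top0.png');s=cv2.imread('pics/side0.png')
crop(t,255,185,345,265,'pics/tu.png');crop(t,160,195,220,235,'pics/tb.png',12);crop(t,345,215,415,275,'pics/tp.png',10)
crop(s,245,235,345,325,'pics/su.png');crop(s,225,380,275,445,'pics/sb.png',9);crop(s,290,190,360,250,'pics/sp.png',10)
E
```

```text
(no output)
```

View pics/tu.png

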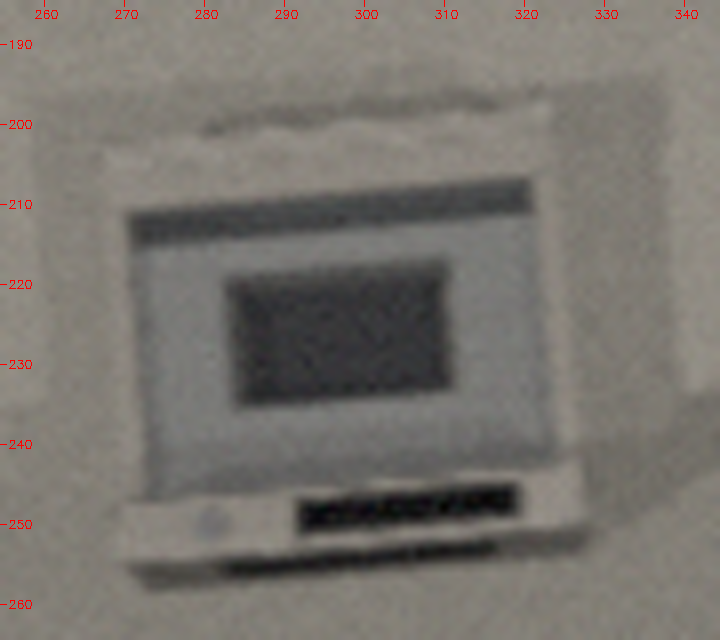

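View pics/su.png

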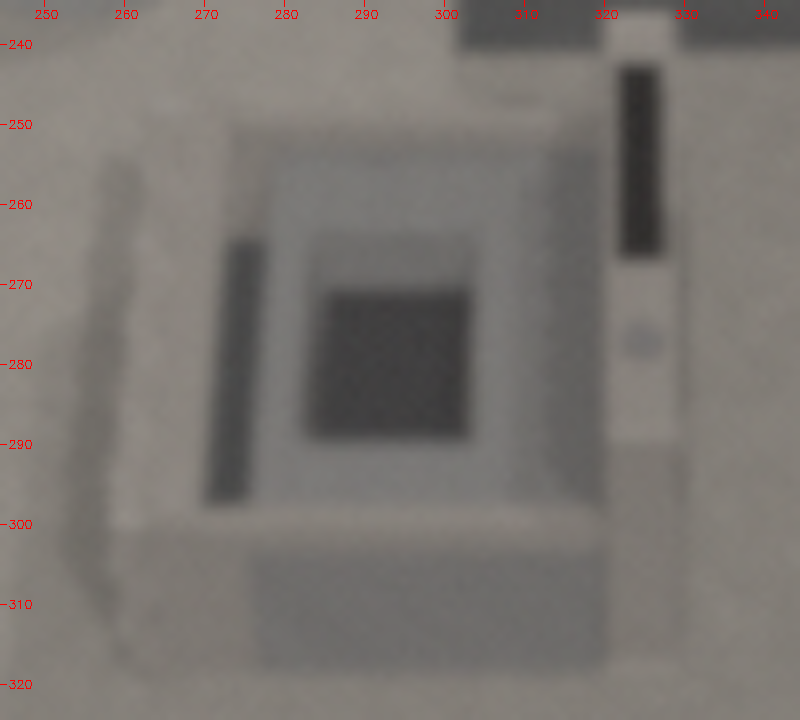

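View pics/tb.png

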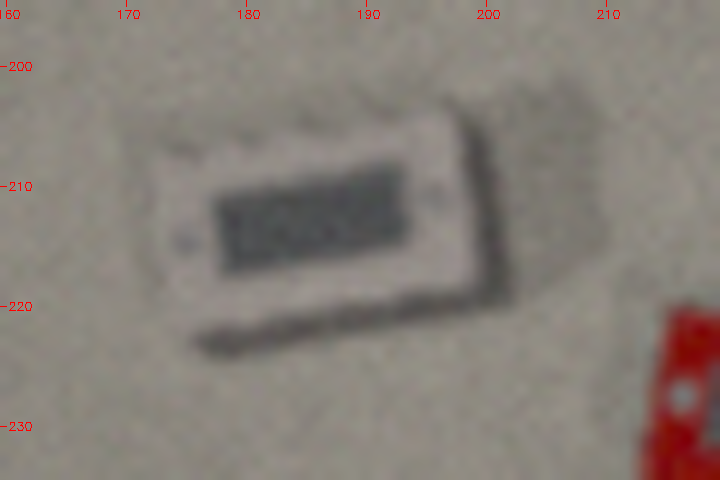

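View pics/sb.png

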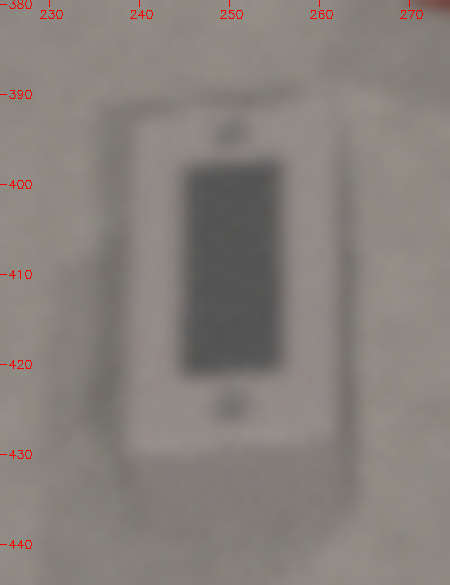

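View pics/tp.png

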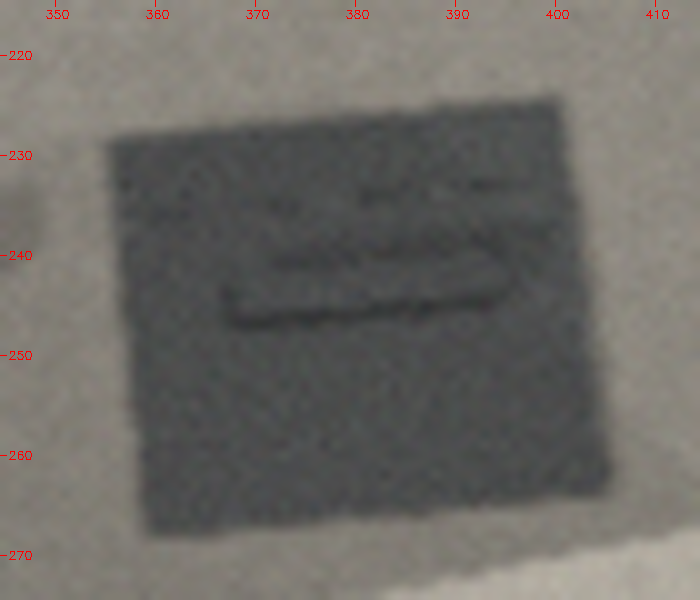

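View pics/sp.png

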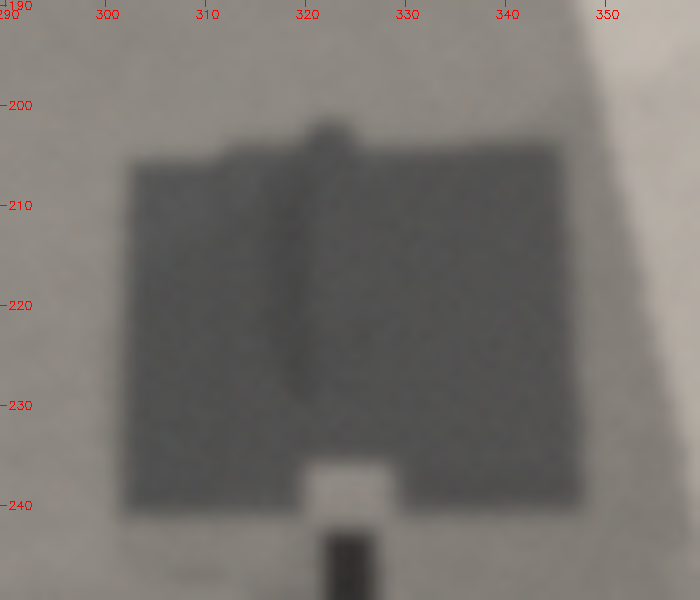

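```bash
cat > fit.py <<'E'
from h import *
def fit(name,obs,p0):
    # obs: (cam,u,v,x,y,z,mask) mm
    def tf(p,X):
        c,s=np.cos(p[2]),np.sin(p[2]);return np.array([p[0]+c*X[0]-s*X[1],p[1]+s*X[0]+c*X[1],X[2]])
    def res(p,full=False):
        r=[]
        for cam,u,v,x,y,z in obs:
            q=proj(cam,tf(p,np.array([x,y,z])/1000))[0]
            r.append(q-np.array([u,v]))
        r=np.array(r);return r if full else r.ravel()
    s=least_squares(res,p0,loss='soft_l1');print(name,np.round(s.x[:2],4),'yaw deg',round(np.degrees(s.x[2]),2))
    print(np.round(res(s.x,True),1).tolist());return s.x
if __name__=="__main__":
    t,s='top','side'
    U=[(t,283,219.5,-25,-42,55),(t,310.4,217.2,-25,42,55),(t,311,233,25,42,55),(t,284,235.25,25,-42,55),
     (t,270.4,211.1,-50,-75,63),(t,320.75,206.75,-50,75,63),(t,269.25,247.6,62,-83,105),(t,326.75,242,62,83,105),
     (s,283.3,263.5,-25,42,55),(s,303.75,263.5,25,42,55),(s,303.25,289.25,25,-42,55),(s,282.6,289.5,-25,-42,55),(s,320.5,289.75,62,-83,105)]
    for o in (U,U[:8],U[8:]): fit('unit',o,[.62,-.06,3.14])
    B=[(t,172.4,206.8,23,40,40),(t,198,203.25,23,-40,40),(t,199.7,218.7,-23,-40,40),(t,175.3,222.4,-23,40,40),
     (s,239.3,392.5,23,-40,40),(s,261.2,390.05,-23,-40,40),(s,262,428.4,-23,40,40),(s,238.4,430.05,23,40,40)]
    for o in (B,B[:4],B[4:]): fit('block',o,[.6,.28,0])
    P=[(t,355.5,228.5,-61,-70,5),(t,400.3,224.3,-61,70,5),(t,405.5,263.8,61,70,10),(t,359,268,61,-70,10),
     (s,302.7,205.5,-61,70,5),(s,345.3,203.5,61,70,10),(s,347.8,240.7,61,-70,0),(s,301.7,240.7,-61,-70,0)]
    for o in (P,P[:4],P[4:]): fit('panel',o,[.6,-.3,3.14])
E
python3 fit.py
```

```text
unit [ 0.5773 -0.0464] yaw deg 183.39
[[-1.2, -0.7], [-0.2, -0.9], [0.6, 0.0], [-0.9, 0.3], [-0.7, -0.1], [-0.2, -0.3], [-0.9, -0.4], [0.1, -0.0], [0.6, -0.8], [1.1, -1.0], [0.9, -0.1], [-0.3, -0.2], [-0.2, -1.5]]
unit [ 0.5765 -0.0477] yaw deg 183.36
[[-0.8, -0.4], [0.2, -0.7], [1.1, 0.3], [-0.4, 0.6], [-0.3, 0.1], [0.3, -0.1], [-0.5, -0.1], [0.6, 0.2]]
unit [ 0.5783 -0.0441] yaw deg 183.99
[[-0.1, -0.1], [0.4, -0.4], [0.6, 0.6], [-0.6, 0.7], [-0.3, -0.9]]
block [0.6311 0.2894] yaw deg 7.62
[[-1.3, 0.6], [-1.0, -0.2], [-0.7, -0.8], [-2.4, -0.2], [-0.2, -1.1], [1.2, -0.3], [0.4, -0.7], [-0.6, -0.5]]
block [0.6305 0.2855] yaw deg 6.68
[[0.0, 0.5], [0.4, 0.1], [0.4, -0.4], [-1.3, -0.2]]
block [0.6313 0.2907] yaw deg 8.39
[[-0.7, -0.3], [0.7, 0.2], [0.5, -0.2], [-0.5, 0.3]]
panel [ 0.5173 -0.2937] yaw deg 183.51
[[-0.8, -0.6], [0.2, -0.5], [-0.2, -0.4], [-0.1, -0.3], [0.1, -0.6], [1.0, -0.3], [0.5, -0.2], [0.2, 0.2]]
panel [ 0.516  -0.2943] yaw deg 183.43
[[-0.5, -0.2], [0.4, -0.1], [-0.0, 0.1], [0.1, 0.1]]
panel [ 0.5185 -0.2927] yaw deg 183.69
[[-0.4, -0.4], [0.5, -0.2], [0.1, 0.0], [-0.2, 0.5]]
```

```bash
cat >> h.py <<'E'
def to(xyz,yawdeg):
    o=bot.observe();r=R.from_euler('xyz',o['tool_rot']);
    y=o['tool_rot'][2];turn=-(yawdeg-np.degrees(y));turn=(turn+180)%360-180
    rn=r*R.from_euler('z',turn,degrees=True)
    d=np.array(xyz)-o['position']
    print('turn',round(turn/5,2),'shift',np.round(rn.inv().apply(d)/.05,3),'t',round(o['clock'],2),'pos',np.round(o['position'],4),'yaw',round(np.degrees(y),2),'q7',round(o['qpos'][6],2),'F',np.round(o['force'],1),'w',round(o['grip_width'],4))
E
python3 - <<'E'
from h import *
to([.631,.289,.2],97.5)
for n,(u,v) in dict(tomb=(316,167),toma=(328,295),flask=(244,163),dish=(372,183),redb=(229,230)).items(): print(n,atz('top',u,v,.03)[:2])
E
```

```text
turn -15.46 shift [16.271 10.517  0.628] t 0.1 pos [ 0.2158 -0.5862  0.2308] yaw 20.22 q7 -0.11 F [ 0.3 -0.2  0.1] w 0.0856
tomb [ 0.76114824 -0.1082757 ]
toma [ 0.37322543 -0.13219411]
flask [0.78136218 0.11119227]
dish [ 0.70594516 -0.27617263]
redb [0.57554866 0.15798143]
```

Emit:
servo_tool(targets=[[[0,0,0],-1],[[0,0,0],-1]], gripper=1)

```text
clock: 0.35
position: [0.2159, -0.5863, 0.2309]
tool_rot: [-3.141, -0.0, 0.53]
force: [-1.0, 0.0, 0.4]
grip_width: 0.0851
```

Emit:
servo_tool(targets=[[[0,0,0],-1],[[0,0,0],-1],[[0,0,0],-1],[[0,0,0],-1],[[0,0,0],-1],[[0,0,0],-1],[[0,0,0],-1],[[0,0,0],-1],[[0,0,0],-1],[[0,0,0],-1],[[0,0,0],-1],[[0,0,0],-1]])

```text
clock: 1.85
position: [0.2158, -0.5863, 0.2309]
tool_rot: [-3.141, -0.001, 1.577]
force: [0.1, -0.8, 0.4]
grip_width: 0.0854
```

Emit:
servo_tool(targets=[[[0.4,0.3,0],-1],[[0.8,0.5,0],-0.46],[[0.9,0.6,0],0],[[0.9,0.6,0],0],[[0.9,0.6,0],0],[[0.9,0.6,0],0],[[0.9,0.6,0],0],[[0.9,0.6,0],0],[[0.9,0.6,0],0],[[0.9,0.6,0],0],[[0.9,0.6,0],0],[[0.9,0.6,0],0]])

```text
clock: 3.35
position: [0.4912, -0.0374, 0.2312]
tool_rot: [-3.141, 0.0, 1.702]
force: [-0.0, -1.2, 0.2]
grip_width: 0.0854
```

Emit:
servo_tool(targets=[[[0.9,0.6,0],0],[[0.9,0.6,0],0],[[0.9,0.6,0],0],[[0.9,0.6,0],0],[[0.9,0.6,0],0],[[0.6,0.4,0.2],0],[[0.3,0.2,0.2],0],[[0,0,0],0],[[0,0,0],0]])

```text
clock: 4.47
position: [0.6339, 0.2508, 0.2114]
tool_rot: [-3.141, 0.001, 1.701]
force: [-0.0, -0.6, -1.1]
grip_width: 0.0851
```

```bash
python3 - <<'E'
from h import *
to([.631,.289,.1],97.5)
E
```

```text
turn -0.01 shift [0.767 0.043 2.228] t 4.47 pos [0.6339 0.2508 0.2114] yaw 97.44 q7 -0.62 F [-0.  -0.6 -1.1] w 0.0851
```

Emit:
servo_tool(targets=[[[0.38,0.02,0.5],0],[[0.38,0.02,0.8],0],[[0,0,0.9],0],[[0,0,0],0],[[0,0,0],0]])

```text
clock: 5.1
position: [0.6315, 0.2902, 0.1029]
tool_rot: [3.14, -0.001, 1.701]
force: [0.2, 0.4, 0.9]
grip_width: 0.0855
```

```bash
python3 - <<'E'
from h import *
to([.631,.289,.026],97.5)
t=bot.grab_frame('top');s=bot.grab_frame('side')
crop(t,150,190,220,240,'pics/t1.png',10);crop(s,210,350,290,450,'pics/s1.png',6)
print(proj('side',[[.631,.289,.1]]),proj('top',[[.631,.289,.1]]))
E
```

```text
turn -0.0 shift [-0.023 -0.016  1.539] t 5.1 pos [0.6315 0.2902 0.1029] yaw 97.48 q7 -0.72 F [0.2 0.4 0.9] w 0.0855
[[247.55653958 392.38406693]] [[179.44559285 208.70695129]]
```

View pics/t1.png

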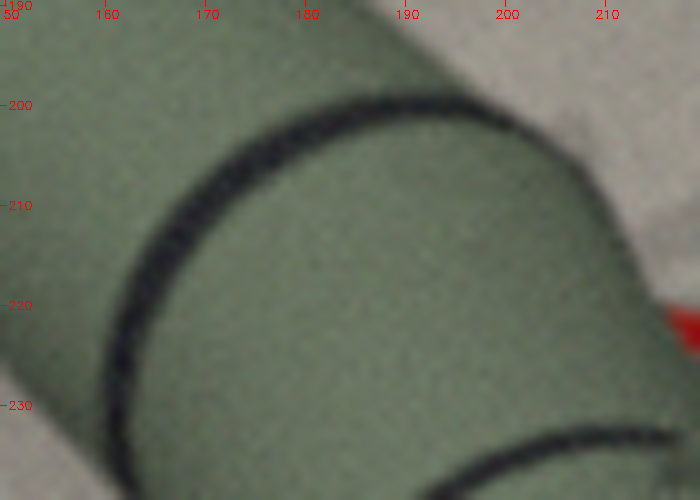

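View pics/s1.png

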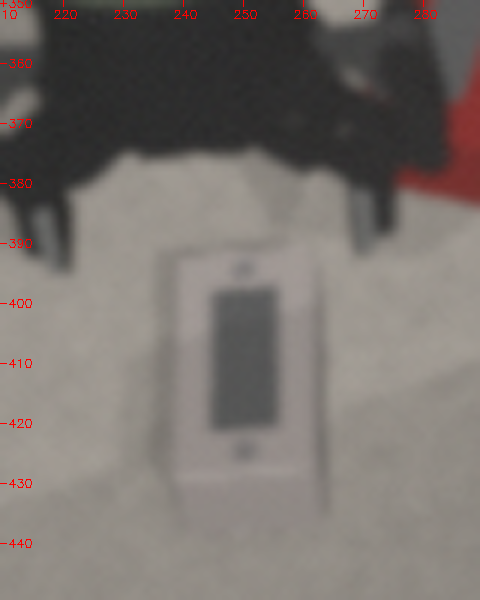

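```bash
python3 - <<'E'
from h import *
o=bot.observe();r=R.from_euler('xyz',o['tool_rot'])
for dz in(0,.013):
  for dx in (-.011,.011):
    for dy in(-.0427,.0427,-.057,.057): print(dz,dx,dy,proj('side',o['position']+r.apply([dx,dy,-dz]))[0].round(1))
E
```

```text
0 -0.011 -0.0427 [269.9 385.2]
0 -0.011 0.0427 [223.8 388.3]
0 -0.011 -0.057 [277.6 384.7]
0 -0.011 0.057 [216.1 388.8]
0 0.011 -0.0427 [270.  395.8]
0 0.011 0.0427 [223.2 398.9]
0 0.011 -0.057 [277.8 395.2]
0 0.011 0.057 [215.3 399.5]
0.013 -0.011 -0.0427 [269.5 381.4]
0.013 -0.011 0.0427 [223.  384.5]
0.013 -0.011 -0.057 [277.2 380.9]
0.013 -0.011 0.057 [215.1 385. ]
0.013 0.011 -0.0427 [269.6 392. ]
0.013 0.011 0.0427 [222.3 395.2]
0.013 0.011 -0.057 [277.4 391.5]
0.013 0.011 0.057 [214.4 395.7]
```

Emit:
servo_tool(targets=[[[-0.02,-0.05,0.5],0],[[0,0,0.7],0],[[0,0,0.38],0],[[0,0,0],0]])

```text
clock: 5.7
position: [0.6284, 0.2887, 0.0221]
tool_rot: [-3.141, 0.0, 1.702]
force: [0.6, 0.3, 0.5]
grip_width: 0.0852
```

Emit:
servo_tool(targets=[[[0,0,0],0],[[0,0,0],0],[[0,0,0],0],[[0,0,0],0],[[0,0,0],0],[[0,0,0],0]], gripper=-1, newtons=40)

```text
clock: 6.45
position: [0.6291, 0.2891, 0.0236]
tool_rot: [3.14, -0.0, 1.702]
force: [-1.3, -0.9, 7.4]
grip_width: 0.0455
```

Emit:
servo_tool(targets=[[[0,0,-0.2],0],[[0,0,-0.7],0],[[0,0,-1],0],[[0,0,-0.6],0],[[0,0,0],0],[[0,0,0],0]])

```text
clock: 7.2
position: [0.6282, 0.2885, 0.1468]
tool_rot: [-3.141, 0.0, 1.702]
force: [-0.2, -0.2, -2.8]
grip_width: 0.045
```

```bash
python3 - <<'E'
from h import *
to([.577,-.046,.14],93.5)
s=bot.grab_frame('side')
crop(s,210,320,290,420,'pics/s2.png',6)
E
```

```text
turn 0.8 shift [-6.615 -1.431  0.141] t 7.2 pos [0.6282 0.2885 0.1468] yaw 97.51 q7 -0.7 F [-0.2 -0.2 -2.8] w 0.045
```

View pics/s2.png

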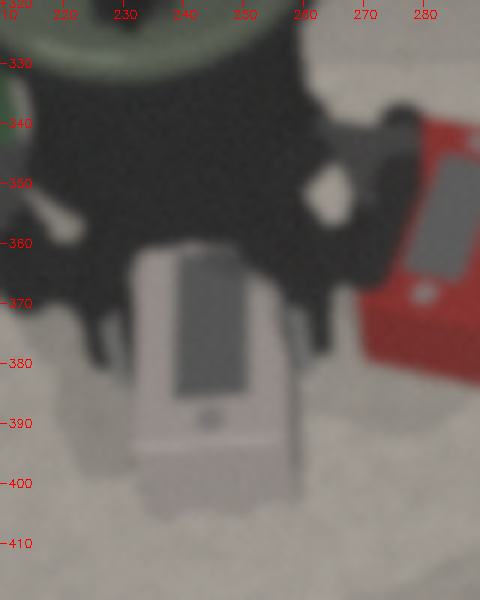

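Emit:
servo_tool(targets=[[[-0.4,-0.1,0],0.4],[[-0.8,-0.2,0],0.4],[[-0.8,-0.2,0],0],[[-0.8,-0.2,0],0],[[-0.8,-0.2,0],0],[[-0.8,-0.2,0],0],[[-0.8,-0.2,0],0],[[-0.8,-0.2,0],0],[[-0.5,0,0],0],[[0,0,0],0],[[0,0,0],0]])

```text
clock: 8.62
position: [0.576, -0.0405, 0.147]
tool_rot: [-3.141, -0.0, 1.631]
force: [-0.5, 0.1, -2.9]
grip_width: 0.0448
```

```bash
python3 - <<'E'
from h import *
to([.576,-.046,.10],93.5)
E
```

```text
turn -0.0 shift [-0.111 -0.005  0.939] t 8.62 pos [ 0.576  -0.0405  0.147 ] yaw 93.48 q7 -0.32 F [-0.5  0.1 -2.9] w 0.0448
```

Emit:
servo_tool(targets=[[[-0.1,0,0.4],0],[[0,0,0.6],0],[[0,0,0.2],0],[[0,0,0],0],[[0,0,0],0]])

```text
clock: 9.25
position: [0.5772, -0.0454, 0.0879]
tool_rot: [3.141, -0.0, 1.632]
force: [-0.2, -0.8, -1.4]
grip_width: 0.0454
```

```bash
python3 - <<'E'
from h import *
to([.576,-.046,.085],93.5)
s=bot.grab_frame('side');cv2.imwrite('pics/s3f.png',s)
crop(s,250,215,340,315,'pics/s3.png',8)
t=bot.grab_frame('top');crop(t,250,180,350,265,'pics/t3.png',7)
o=bot.observe();r=R.from_euler('xyz',o['tool_rot'])
for x,y,z in [(.04,.023,.0164),(.04,-.023,.0164),(-.04,.023,.0164),(-.04,-.023,.0164),(.04,.023,-.0236),(.04,-.023,-.0236)]:
    p=o['position']+r.apply([x,y,-z]);print(x,y,z,proj('side',p)[0].round(1),proj('top',p)[0].round(1))
E
```

```text
turn 0.0 shift [-0.011 -0.024  0.059] t 9.25 pos [ 0.5772 -0.0454  0.0879] yaw 93.52 q7 -0.36 F [-0.2 -0.8 -1.4] w 0.0454
0.04 0.023 0.0164 [282.1 274.3] [280.8 216.5]
0.04 -0.023 0.0164 [302.8 274.2] [282.1 232.4]
-0.04 0.023 0.0164 [283.7 248.9] [308.8 213.9]
-0.04 -0.023 0.0164 [303.4 248.7] [310.2 229.8]
0.04 0.023 -0.0236 [283.  286.2] [281.9 218.9]
0.04 -0.023 -0.0236 [303.3 286.1] [283.2 234.4]
```

View pics/s3.png

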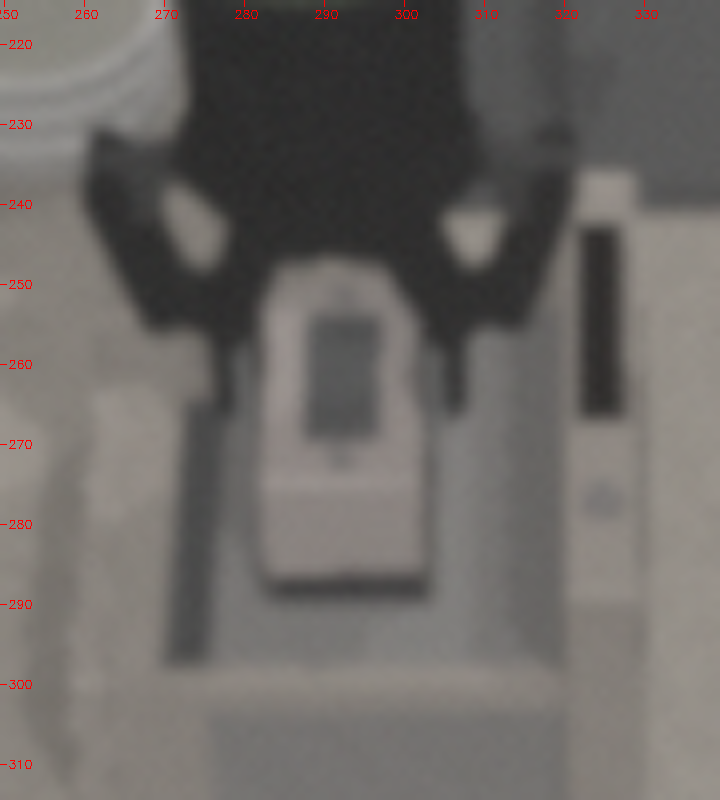

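View pics/t3.png

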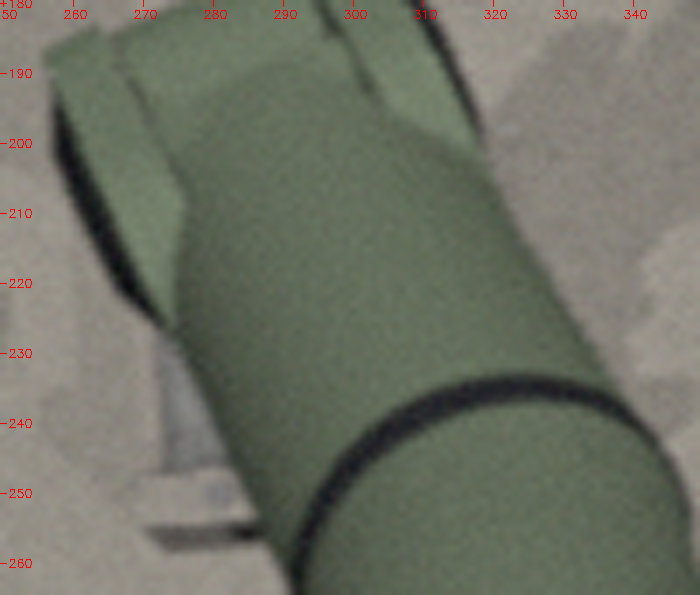

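```bash
python3 - <<'E'
from h import *
a=cv2.imread('pics/side0.png').astype(float).mean(2);b=cv2.imread('pics/s3f.png').astype(float).mean(2)
print('mouth rows, cols288-298', [(y,round(a[y,288:299].mean())) for y in range(258,296)])
print('mouth cols rows 275-285',[(x,round(a[275:286,x].mean())) for x in list(range(276,290))+list(range(297,310))])
print('blk rows',[(y,round(b[y,288:299].mean())) for y in range(270,296)])
print('blk cols rows278-284',[(x,round(b[278:285,x].mean())) for x in list(range(276,290))+list(range(297,310))])
E
```

```text
mouth rows, cols288-298 [(258, 120), (259, 120), (260, 119), (261, 120), (262, 120), (263, 117), (264, 111), (265, 108), (266, 108), (267, 108), (268, 108), (269, 106), (270, 98), (271, 83), (272, 69), (273, 64), (274, 64), (275, 64), (276, 64), (277, 64), (278, 64), (279, 65), (280, 65), (281, 64), (282, 64), (283, 64), (284, 64), (285, 64), (286, 64), (287, 64), (288, 68), (289, 80), (290, 100), (291, 114), (292, 120), (293, 120), (294, 121), (295, 120)]
mouth cols rows 275-285 [(276, 84), (277, 100), (278, 114), (279, 120), (280, 120), (281, 116), (282, 107), (283, 93), (284, 80), (285, 73), (286, 67), (287, 65), (288, 64), (289, 64), (297, 64), (298, 64), (299, 63), (300, 61), (301, 60), (302, 65), (303, 82), (304, 103), (305, 115), (306, 119), (307, 120), (308, 117), (309, 114)]
blk rows [(270, 119), (271, 128), (272, 130), (273, 134), (274, 140), (275, 143), (276, 138), (277, 133), (278, 133), (279, 133), (280, 132), (281, 132), (282, 132), (283, 131), (284, 131), (285, 125), (286, 108), (287, 82), (288, 69), (289, 79), (290, 98), (291, 112), (292, 118), (293, 119), (294, 120), (295, 121)]
blk cols rows278-284 [(276, 84), (277, 97), (278, 106), (279, 107), (280, 105), (281, 104), (282, 112), (283, 124), (284, 131), (285, 132), (286, 132), (287, 133), (288, 132), (289, 132), (297, 132), (298, 132), (299, 132), (300, 132), (301, 128), (302, 117), (303, 105), (304, 111), (305, 122), (306, 126), (307, 125), (308, 123), (309, 120)]
```

Emit:
servo_tool(targets=[[[-0.02,0,0.1],0],[[0,0,0.1],0],[[0,0,0.1],0],[[0,0,0],0]])

```text
clock: 9.85
position: [0.5765, -0.0465, 0.0718]
tool_rot: [-3.141, -0.0, 1.632]
force: [-0.3, -0.1, -1.3]
grip_width: 0.0452
```

Emit:
servo_tool(targets=[[[0,0,0.1],0],[[0,0,0.1],0],[[0,0,0.06],0],[[0,0,0],0]])

```text
clock: 10.35
position: [0.5767, -0.0465, 0.0591]
tool_rot: [-3.141, -0.0, 1.632]
force: [0.6, 0.4, -2.0]
grip_width: 0.0453
```

Emit:
servo_tool(targets=[[[0,0,0.04],0],[[0,0,0],0]])

```text
clock: 10.6
position: [0.5768, -0.0466, 0.0572]
tool_rot: [-3.142, -0.0, 1.632]
force: [-0.5, -0.5, -2.1]
grip_width: 0.0449
```

Emit:
servo_tool(targets=[[[0,0,0.03],0],[[0,0,0],0]])

```text
clock: 10.85
position: [0.5768, -0.0466, 0.0557]
tool_rot: [-3.142, 0.0, 1.632]
force: [-0.0, -0.1, -1.8]
grip_width: 0.0451
```

Emit:
servo_tool(targets=[[[0,0,0.02],0],[[0,0,0],0]])

```text
clock: 11.1
position: [0.5767, -0.0466, 0.0547]
tool_rot: [-3.141, -0.0, 1.632]
force: [-1.1, 0.8, -1.9]
grip_width: 0.0448
```

Emit:
servo_tool(targets=[[[0,0,0],0],[[0,0,0],0],[[0,0,0],0],[[0,0,-0.2],0],[[0,0,-0.6],0],[[0,0,-0.6],0],[[0,0,0],0]], gripper=0.6)

```text
clock: 11.98
position: [0.578, -0.0466, 0.1274]
tool_rot: [3.138, 0.001, 1.632]
force: [0.2, 0.3, 0.3]
grip_width: 0.0685
```

Emit:
servo_tool(targets=[[[0,0,0],0],[[0,0,0],0],[[0,0,0],0],[[0,0,0],0],[[0,0,0],0],[[0,0,0],0]], gripper=-1)

```text
clock: 12.72
position: [0.5768, -0.0466, 0.1247]
tool_rot: [-3.142, -0.0, 1.632]
force: [0.1, 0.7, -0.2]
grip_width: -0.0002
```

```bash
python3 - <<'E'
from h import *
to([.576,-.046,.085],93.5)
s=bot.grab_frame('side');cv2.imwrite('pics/s4f.png',s)
crop(s,250,215,340,315,'pics/s4.png',8)
E
```

```text
turn 0.0 shift [ 0.012 -0.015  0.795] t 12.72 pos [ 0.5768 -0.0466  0.1247] yaw 93.51 q7 -0.32 F [ 0.1  0.7 -0.2] w -0.0002
```

View pics/s4.png

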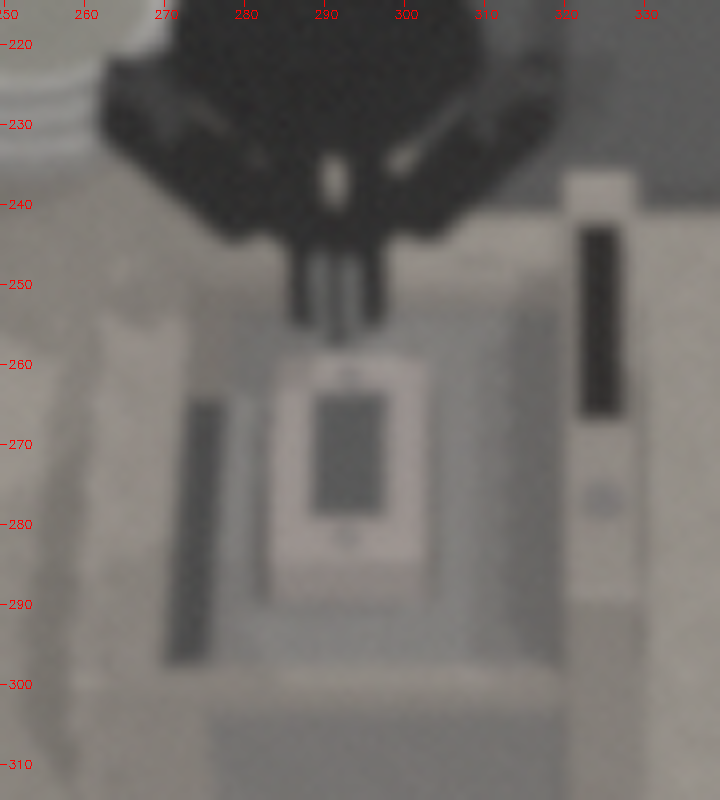

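The block is seated in the recess, standing proud (top front edge at row 284). Pressing with shut fingers.

Emit:
servo_tool(targets=[[[0,0,0.4],0],[[0,0,0.4],0],[[0,0,0.2],0],[[0,0,0.1],0],[[0,0,0],0]], newtons=60)

```text
clock: 13.4
position: [0.5768, -0.0465, 0.0696]
tool_rot: [-3.141, -0.0, 1.632]
force: [-0.6, -0.4, -0.2]
grip_width: 0.0002
```

Emit:
servo_tool(targets=[[[0,0,0.06],0],[[0,0,0.06],0],[[0,0,0.06],0],[[0,0,0],0]])

```text
clock: 13.9
position: [0.5767, -0.0466, 0.0606]
tool_rot: [-3.141, 0.0, 1.632]
force: [-0.4, 0.3, -0.4]
grip_width: -0.0001
```

Emit:
servo_tool(targets=[[[0,0,0.06],0],[[0,0,0.04],0],[[0,0,0.02],0]])

```text
clock: 14.28
position: [0.5767, -0.0466, 0.0546]
tool_rot: [-3.141, 0.0, 1.632]
force: [-0.5, -0.6, 1.5]
grip_width: -0.0001
```

Emit:
servo_tool(targets=[[[0,0,0.02],0],[[0,0,0.02],0]])

```text
clock: 14.52
position: [0.5772, -0.0466, 0.0542]
tool_rot: [3.141, 0.001, 1.632]
force: [-11.3, -0.5, 43.4]
grip_width: 0.0002
```

Emit:
servo_tool(targets=[[[0,0,-0.3],0],[[0,0,-1],0],[[0,0,-0.8],0],[[-0.5,-0.1,0],-1],[[-0.7,-0.1,0],-1],[[-0.7,-0.2,0],-1],[[-0.7,-0.2,0],-1],[[0,0,0],-1],[[0,0,0],-1],[[0,0,0],-1],[[0,0,0],-1],[[0,0,0],-1]])

```text
clock: 16.02
position: [0.5736, -0.18, 0.1579]
tool_rot: [-3.142, -0.0, 2.42]
force: [-0.5, -0.2, 0.1]
grip_width: 0.0
```

```bash
python3 - <<'E'
from h import *
to([.5215,-.2937,.12],183.5)
s=bot.grab_frame('side');cv2.imwrite('pics/s5f.png',s)
crop(s,250,235,340,315,'pics/s5.png',8)
t=bot.grab_frame('top');crop(t,255,185,345,265,'pics/t5.png',8)
E
```

```text
turn -8.97 shift [ 1.178 -2.207  0.759] t 16.02 pos [ 0.5736 -0.18    0.1579] yaw 138.67 q7 0.62 F [-0.5 -0.2  0.1] w 0.0
```

View pics/s5.png

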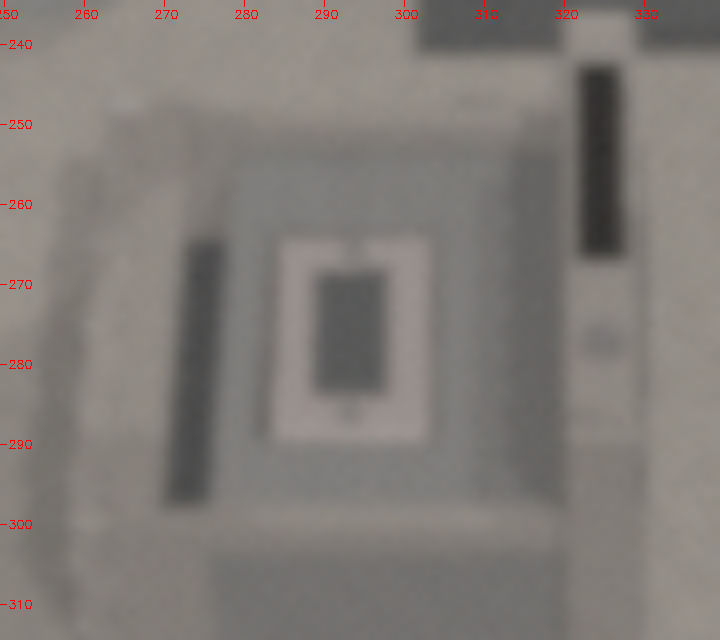

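View pics/t5.png

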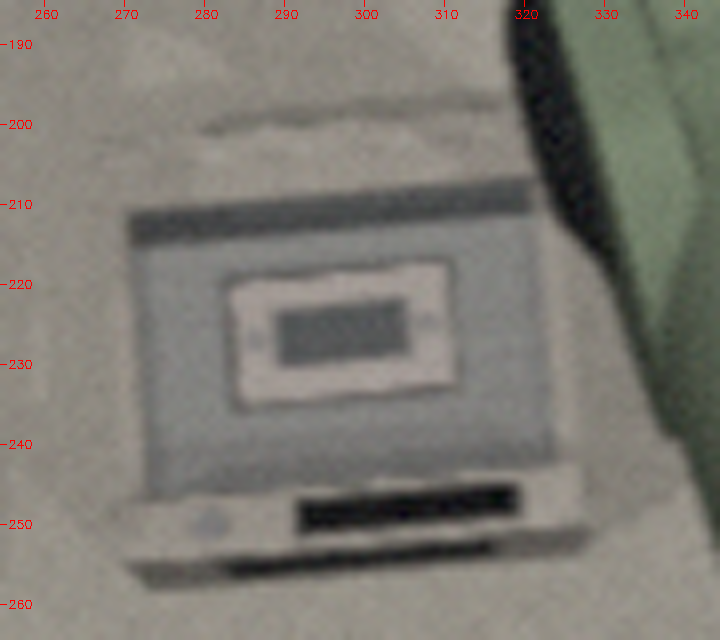

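The block is flush in the recess in both views (side 283–303 × 265–290). On to the panel.

Emit:
servo_tool(targets=[[[0,0,0],-1],[[0,0,0],-1],[[0,0,0],-1],[[0,0,0],-1],[[0,0,0],-1],[[0,0,0],-1],[[0,0,0],-1],[[0.3,-0.6,0],-1],[[0.4,-0.8,0],-1],[[0.4,-0.8,0],0],[[0,0,0],0],[[0,0,0],0]], gripper=1)

```text
clock: 17.62
position: [0.517, -0.2882, 0.1579]
tool_rot: [3.141, 0.0, -3.082]
force: [0.1, 0.4, 0.4]
grip_width: 0.0857
```

```bash
python3 - <<'E'
from h import *
to([.5215,-.2937,.09],183.5)
E
```

```text
turn -0.01 shift [-0.083 -0.116  1.359] t 17.62 pos [ 0.517  -0.2882  0.1579] yaw -176.57 q7 1.49 F [0.1 0.4 0.4] w 0.0857
```

Emit:
servo_tool(targets=[[[-0.08,-0.12,0.6],0],[[0,0,0.9],0],[[0,0,0.5],0],[[0,0,0],0],[[0,0,0],0]])

```text
clock: 18.25
position: [0.5221, -0.2942, 0.0592]
tool_rot: [-3.141, 0.001, -3.08]
force: [-0.3, -0.3, -0.2]
grip_width: 0.0855
```

```bash
python3 - <<'E'
from h import *
to([.5215,-.2937,.045],183.5)
s=bot.grab_frame('side');cv2.imwrite('pics/s6f.png',s)
crop(s,285,165,365,250,'pics/s6.png',9)
t=bot.grab_frame('top');crop(t,335,205,425,285,'pics/t6.png',8)
o=bot.observe();r=R.from_euler('xyz',o['tool_rot'])
for y in (-.057,-.0427,.0427,.057):
  for x in (-.011,.011):
    p=o['position']+r.apply([x,y,-.013]);print('tip',x,y,proj('side',p)[0].round(1),proj('top',p)[0].round(1))
c=np.array([.5215,-.2937]);a=np.radians(183.5);M=np.array([[np.cos(a),-np.sin(a)],[np.sin(a),np.cos(a)]])
for x in(-.007,.007):
  for y in (-.04,.04):
    p=np.r_[c+M@[x,y],.044];print('bar',x,y,proj('side',p)[0].round(1),proj('top',p)[0].round(1))
E
```

```text
turn 0.01 shift [0.012 0.011 0.283] t 18.25 pos [ 0.5221 -0.2942  0.0592] yaw -176.47 q7 1.41 F [-0.3 -0.3 -0.2] w 0.0855
tip -0.011 -0.057 [318.8 188.6] [401.8 235.7]
tip 0.011 -0.057 [326.9 188.6] [402.6 243.2]
tip -0.011 -0.0427 [318.8 192. ] [396.9 236.1]
tip 0.011 -0.0427 [327.  191.9] [397.7 243.6]
tip -0.011 0.0427 [318.9 213. ] [367.6 238.8]
tip 0.011 0.0427 [327.5 212.9] [368.4 246.3]
tip -0.011 0.057 [319.  216.6] [362.7 239.2]
tip 0.011 0.057 [327.5 216.6] [363.4 246.8]
bar -0.007 -0.04 [320.7 220.6] [367.5 241.5]
bar -0.007 0.04 [320.5 200.9] [394.4 239. ]
bar 0.007 -0.04 [326.  220.6] [368.  246.2]
bar 0.007 0.04 [325.7 200.9] [394.9 243.7]
```

View pics/s6.png

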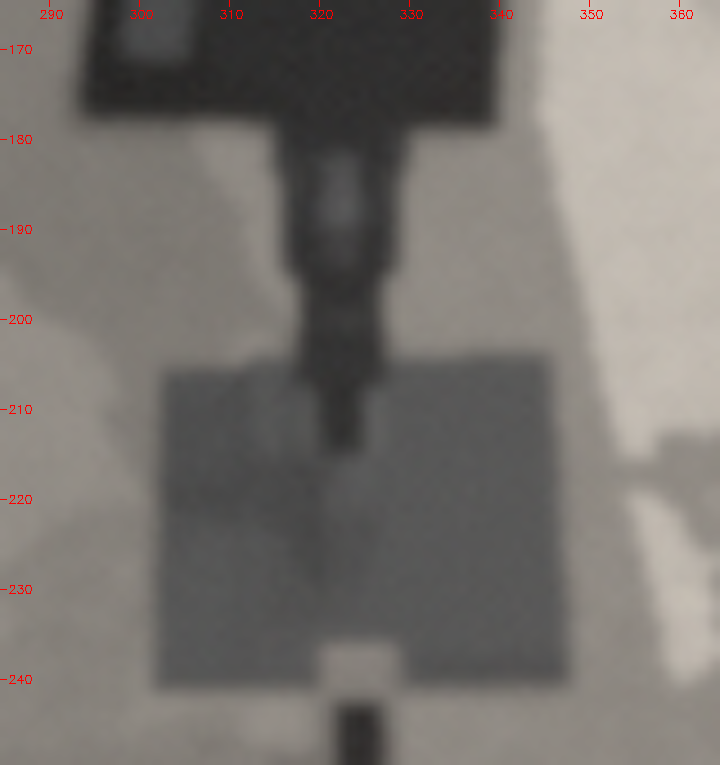

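View pics/t6.png

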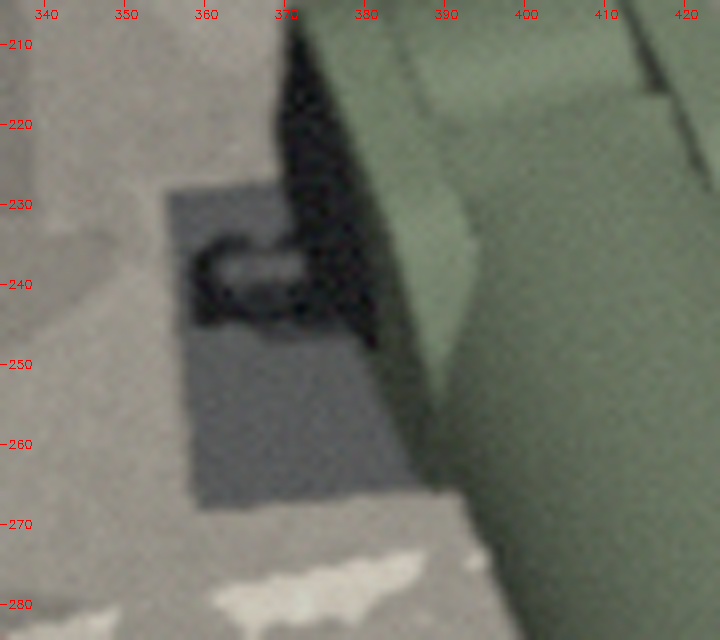

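```bash
python3 - <<'E'
from h import *
def enh(f,x0,y0,x1,y1,out,lo,hi,k):
    a=cv2.imread(f)
    a=np.clip((a.astype(float)-lo)/(hi-lo)*255,0,255).astype('uint8');crop(a,x0,y0,x1,y1,out,k)
enh('pics/side0.png',300,195,350,245,'pics/e1.png',60,105,14)
enh('pics/s6f.png',300,195,350,245,'pics/e2.png',50,105,14)
E
```

```text
(no output)
```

View pics/e1.png

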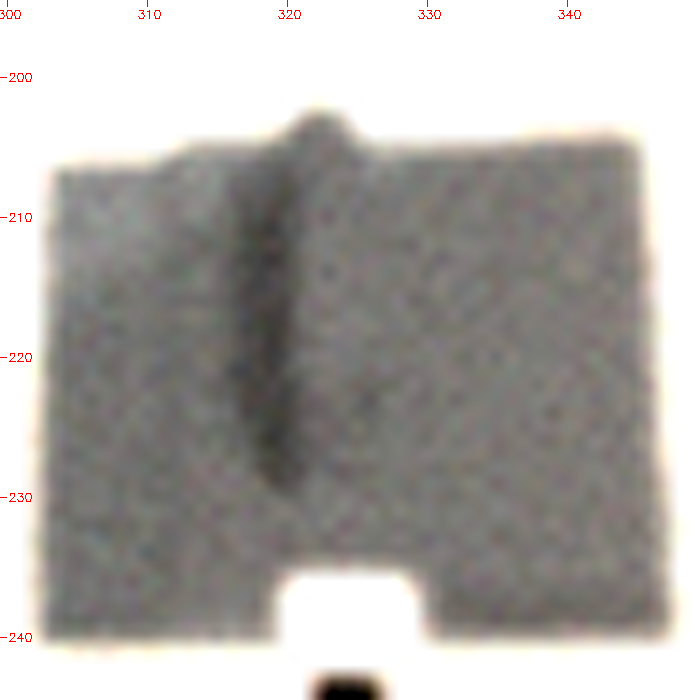

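View pics/e2.png

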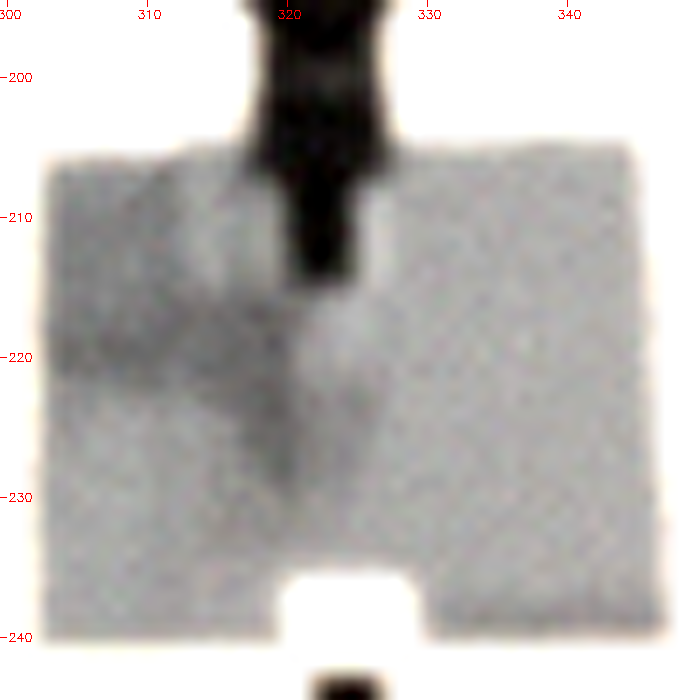

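```bash
python3 - <<'E'
from h import *
a=cv2.imread('pics/side0.png').astype(float).mean(2)
t=cv2.imread('pics/top0.png').astype(float).mean(2)
def edge(p,i0):
    m=(p.max()+p.min())/2
    for i in range(len(p)-1):
        if (p[i]-m)*(p[i+1]-m)<0: return i0+i+(m-p[i])/(p[i+1]-p[i])
for c in (330,336,341): print('side col',c,edge(a[198:210,c-1:c+2].mean(1),198),edge(a[234:247,c-1:c+2].mean(1),234))
print('bar top', edge(a[196:208,321:324].mean(1),196))
for r in (245,255): print('top row',r,edge(t[r-1:r+2,350:365].mean(0),350),edge(t[r-1:r+2,396:411].mean(0),396))
cx,cy=.5165,-.2940;q=np.radians(183.5);M=np.array([[np.cos(q),-np.sin(q)],[np.sin(q),np.cos(q)]])
def P(x,y,z): return np.r_[[cx,cy]+M@[x,y],z]
for x in (.015,.045): print('side pred',proj('side',P(x,.07,.01))[0],proj('side',P(x,-.07,0))[0],proj('side',P(x,-.07,.01))[0])
print('bar',proj('side',P(-.005,.04,.044)))
for x in (0,.03): print('top pred',proj('top',P(x,-.07,.01))[0],proj('top',P(x,.07,.01))[0],proj('top',P(x,.07,.0))[0])
E
```

```text
side col 330 204.29289940828403 240.31632653061226
side col 336 203.93288590604027 240.82746478873239
side col 341 203.5 240.77651515151516
bar top 201.89506172839506
top row 245 356.390756302521 403.7390243902439
top row 255 357.48604651162793 404.97484276729557
side pred [330.17885912 203.226342  ] [331.08865412 240.5812969 ] [331.11699891 237.84164929]
side pred [340.88849614 203.14194888] [342.48750602 240.49539883] [342.56983543 237.75505312]
bar [[323.09980104 200.8774468 ]]
top pred [356.98336805 247.87046308] [403.10241803 243.62523464] [402.58128151 244.04961979]
top pred [357.98789256 257.75039331] [404.21955516 253.46956618] [403.68963573 253.83081088]
```

Emit:
servo_tool(targets=[[[0.01,0.02,0.3],0],[[0,0,0.1],0],[[0,0,0.06],0],[[0,0,0.06],0],[[0,0,0],0]])

```text
clock: 18.98
position: [0.5206, -0.2934, 0.0317]
tool_rot: [3.141, -0.0, -3.08]
force: [-0.1, 0.6, 0.2]
grip_width: 0.0852
```

Emit:
servo_tool(targets=[[[0,0.005,0.04],0],[[0,0,0.04],0],[[0,0,0],0]])

```text
clock: 19.35
position: [0.5205, -0.2932, 0.0277]
tool_rot: [3.142, -0.0, -3.08]
force: [0.2, 0.2, 0.7]
grip_width: 0.0853
```

Emit:
servo_tool(targets=[[[0,0,0.06],0],[[0,0,0.06],0],[[0,0,0],0]])

```text
clock: 19.73
position: [0.5204, -0.2931, 0.0215]
tool_rot: [3.141, -0.0, -3.08]
force: [-0.4, 0.2, -0.5]
grip_width: 0.0853
```

Emit:
servo_tool(targets=[[[0,0,0.1],0],[[0,0,0.1],0],[[0,0,0.05],0],[[0,0,0],0]])

```text
clock: 20.23
position: [0.5205, -0.2931, 0.0091]
tool_rot: [3.141, -0.0, -3.08]
force: [-0.6, -0.4, -0.1]
grip_width: 0.0853
```

Emit:
servo_tool(targets=[[[0,0,0],0],[[0,0,0],0],[[0,0,0],0],[[0,0,0],0]], gripper=-1, newtons=35)

```text
clock: 20.72
position: [0.5206, -0.2932, 0.0095]
tool_rot: [-3.141, 0.0, -3.08]
force: [-1.4, 0.2, 5.2]
grip_width: 0.0792
```

Emit:
servo_tool(targets=[[[0,0,-0.2],0],[[0,0,-0.6],0],[[0,0,-0.8],0],[[0,0,-0.8],0],[[0,0,-0.6],0],[[0,0,-0.2],0],[[0,0,0],0]])

```text
clock: 21.6
position: [0.5205, -0.2933, 0.1692]
tool_rot: [-3.141, 0.0, -3.08]
force: [0.1, -0.3, -2.5]
grip_width: 0.0792
```

```bash
python3 - <<'E'
from h import *
to([.5665,-.046,.16],183.5)
s=bot.grab_frame('side');cv2.imwrite('pics/s7f.png',s)
crop(s,270,120,370,220,'pics/s7.png',6)
E
```

```text
turn 0.0 shift [-1.221  4.88   0.182] t 21.6 pos [ 0.5205 -0.2933  0.1692] yaw -176.5 q7 1.51 F [ 0.1 -0.3 -2.5] w 0.0792
```

View pics/s7.png

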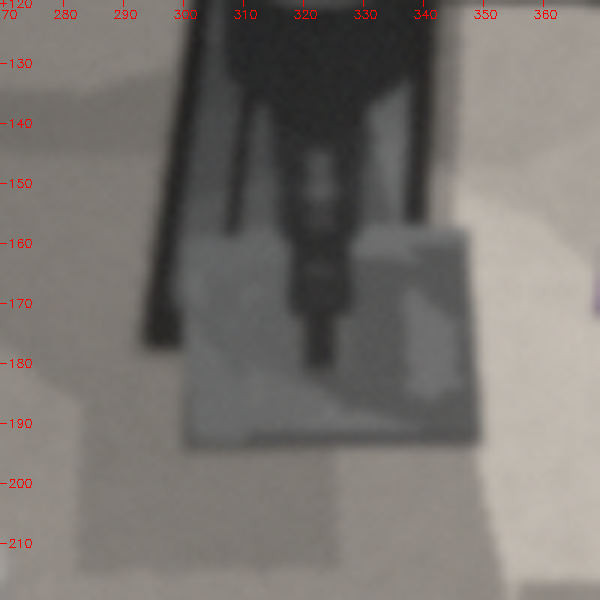

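Emit:
servo_tool(targets=[[[-0.1,0.3,0],0],[[-0.2,0.7,0],0],[[-0.2,0.8,0],0],[[-0.2,0.8,0],0],[[-0.2,0.8,0],0],[[-0.2,0.7,0],0],[[0,0.5,0],0],[[0,0.2,0],0],[[0,0,0],0],[[0,0,0],0]])

```text
clock: 22.9
position: [0.5607, -0.0513, 0.169]
tool_rot: [-3.141, -0.0, -3.082]
force: [0.8, -0.4, -2.9]
grip_width: 0.0791
```

```bash
python3 - <<'E'
from h import *
to([.5748,-.046,.12],183.5)
E
```

```text
turn -0.01 shift [-0.288  0.089  0.98 ] t 22.9 pos [ 0.5607 -0.0513  0.169 ] yaw -176.56 q7 1.07 F [ 0.8 -0.4 -2.9] w 0.0791
```

Emit:
servo_tool(targets=[[[-0.14,0.05,0.2],0],[[-0.15,0.04,0.4],0],[[0,0,0.38],0],[[0,0,0],0],[[0,0,0],0]])

```text
clock: 23.52
position: [0.575, -0.0448, 0.1204]
tool_rot: [3.141, -0.0, -3.08]
force: [0.2, 1.0, -2.0]
grip_width: 0.0793
```

```bash
python3 - <<'E'
from h import *
to([.5748,-.046,.12],183.5)
s=bot.grab_frame('side');cv2.imwrite('pics/s8f.png',s)
crop(s,240,200,345,320,'pics/s8.png',7)
t=bot.grab_frame('top');crop(t,255,185,345,265,'pics/t8.png',7)
E
```

```text
turn 0.0 shift [ 0.005 -0.025  0.007] t 23.52 pos [ 0.575  -0.0448  0.1204] yaw -176.48 q7 1.02 F [ 0.2  1.  -2. ] w 0.0793
```

View pics/s8.png

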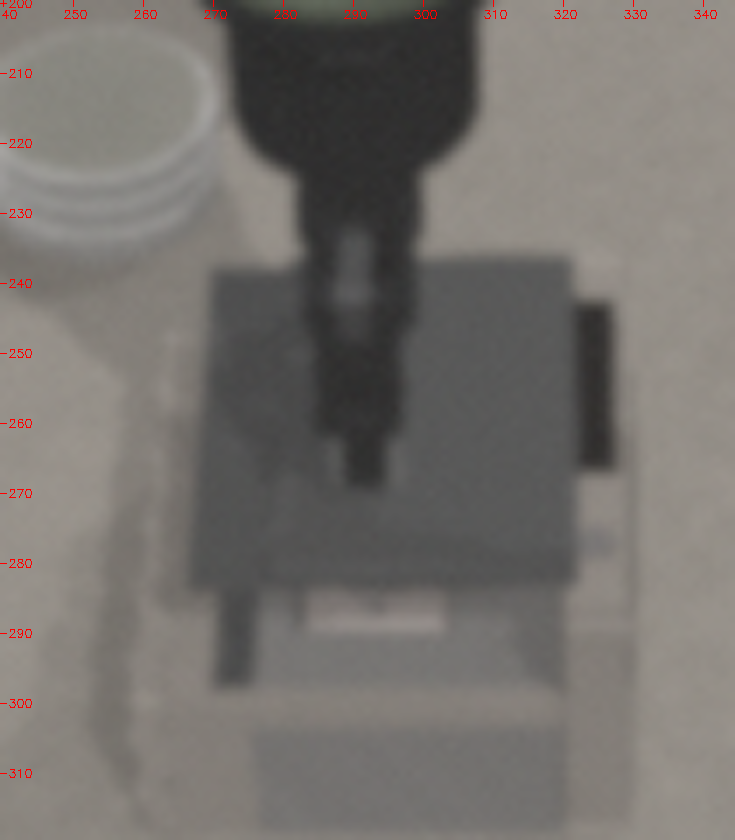

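View pics/t8.png

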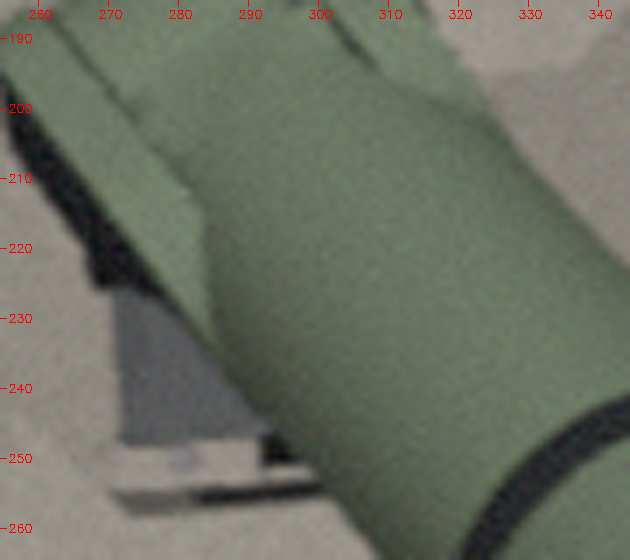

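Emit:
servo_tool(targets=[[[0.06,-0.02,0],0],[[0,0,0.06],0],[[0,0,0.06],0],[[0,0,0.06],0],[[0,0,0],0]])

```text
clock: 24.25
position: [0.5732, -0.0461, 0.1118]
tool_rot: [-3.141, 0.002, -3.08]
force: [5.0, -1.6, 6.5]
grip_width: 0.0794
```

Emit:
servo_tool(targets=[[[0,0,0.06],0],[[-0.02,0,0.06],0],[[-0.03,0,0.06],0],[[0,0,0],0]])

```text
clock: 24.75
position: [0.5761, -0.0457, 0.1029]
tool_rot: [3.141, 0.003, -3.08]
force: [7.0, -1.0, 5.3]
grip_width: 0.079
```

```bash
python3 - <<'E'
from h import *
to([.5748,-.046,.12],183.5)
s=bot.grab_frame('side');cv2.imwrite('pics/s9f.png',s)
crop(s,240,200,345,320,'pics/s9.png',7)
E
```

```text
turn 0.0 shift [ 0.025 -0.005 -0.342] t 24.75 pos [ 0.5761 -0.0457  0.1029] yaw -176.49 q7 1.0 F [ 7.  -1.   5.3] w 0.079
```

View pics/s9.png

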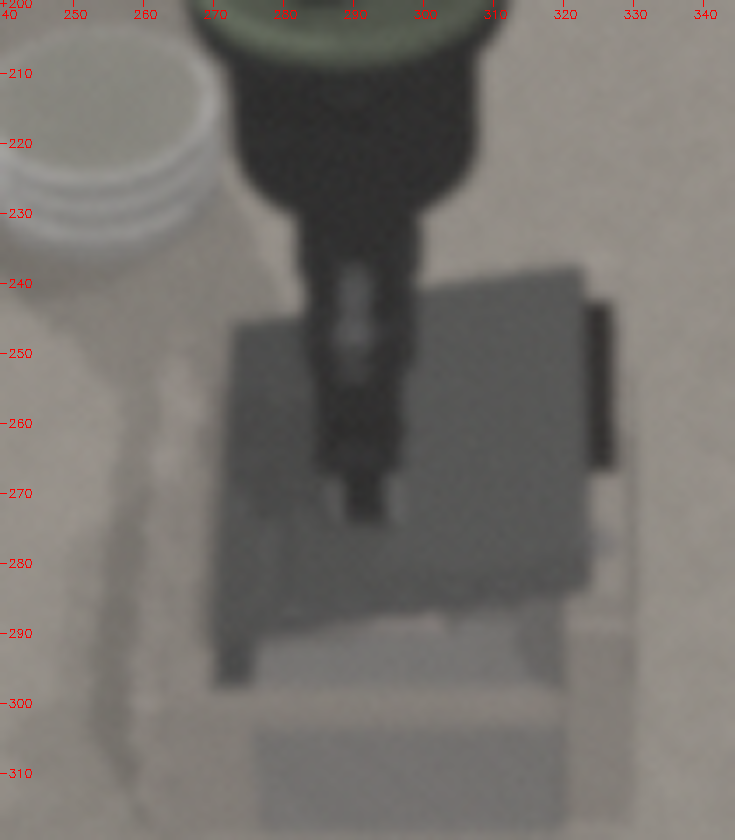

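Emit:
servo_tool(targets=[[[-0.04,0,0.06],0],[[-0.04,0,0.06],0],[[-0.04,0,0.06],0],[[-0.03,0,0.06],0],[[0,0,0],0]])

```text
clock: 25.42
position: [0.5823, -0.0454, 0.0901]
tool_rot: [3.141, 0.0, -3.08]
force: [1.4, -0.1, 2.3]
grip_width: 0.0788
```

```bash
python3 - <<'E'
from h import *
to([.5748,-.046,.12],183.5)
s=bot.grab_frame('side');cv2.imwrite('pics/s10f.png',s)
crop(s,240,200,345,320,'pics/s10.png',7)
E
```

```text
turn 0.0 shift [ 0.149 -0.003 -0.598] t 25.43 pos [ 0.5823 -0.0454  0.0901] yaw -176.48 q7 0.99 F [ 1.4 -0.1  2.3] w 0.0788
```

View pics/s10.png

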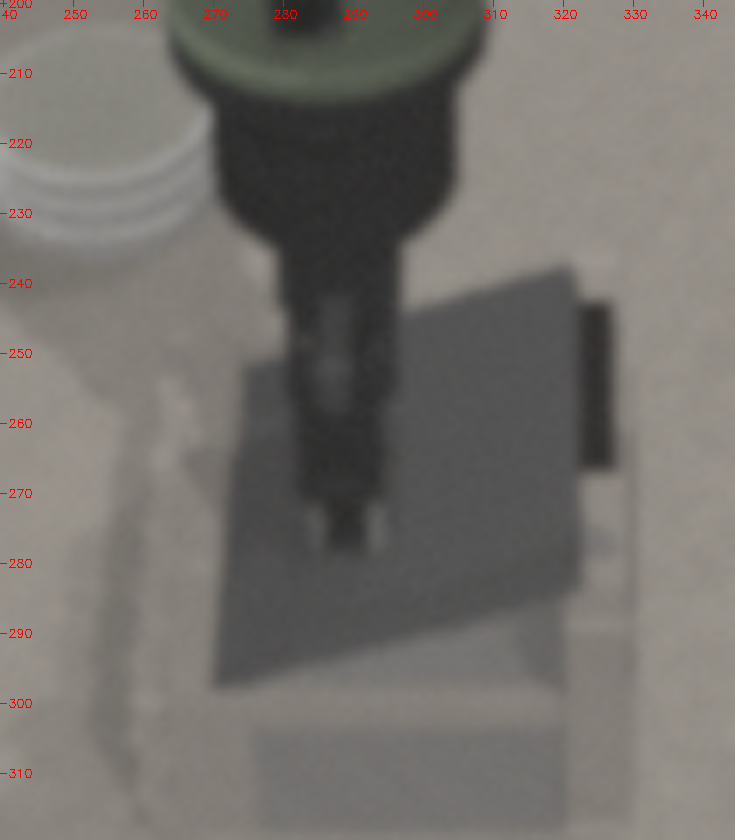

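```bash
cat > tilt.py <<'E'
from h import *
U0=np.array([.5768,-.046]);a=np.radians(183.5);M=np.array([[np.cos(a),-np.sin(a)],[np.sin(a),np.cos(a)]])
def model(p,L):
    x,z,th,y=p;L=np.array(L)/1000;c,s=np.cos(th),np.sin(th)
    ux=x+c*L[:,0]-s*L[:,2];uz=z+s*L[:,0]+c*L[:,2]   # th>0: near edge up
    uy=y+L[:,1];return np.c_[U0+np.c_[ux,uy]@M.T,uz],np.c_[ux,uz]
def fitt(uv,L):
    uv=np.array(uv)
    s=least_squares(lambda p:(proj('side',model(p,L)[0])-uv).ravel(),[0,.1,.3,0])
    print('x,z mm',(s.x[:2]*1000).round(1),'tilt',np.degrees(s.x[2]).round(1),'y',(s.x[3]*1000).round(1),'res',s.fun.round(1).tolist())
    print('tip,near (x,z) mm',(model(s.x,[(-61,0,0),(61,0,0)])[1]*1000).round(1).tolist())
E
python3 - <<'E'
from tilt import *
L=[(-61,-70,0),(61,-70,0),(61,70,10),(-61,70,5)]
fitt([(270.2,297.7),(322.5,283.5),(321.3,237.5),(275.2,252)],L)
# s8 level check
fitt([(267,283.5),(321.9,282.8),(321.3,236.6),(270,238.3)],L)
# reference: unit features vs prediction
for P,o in (((62,-83,105),(320.5,289.75)),((-50,-75,68),(270.1,297.6))):
    w=np.r_[U0+M@(np.array(P[:2])/1000),P[2]/1000];print(proj('side',w)[0].round(1),o)
E
```

```text
x,z mm [ 9.3 82.4] tilt 20.7 y -0.6 res [1.5, -0.2, 0.1, 0.9, -0.7, -0.5, -1.0, -0.3]
tip,near (x,z) mm [[-47.8, 60.9], [66.4, 104.0]]
x,z mm [ 3.4 90. ] tilt 0.1 y 15.6 res [-0.2, 0.0, -0.2, 0.3, -0.0, -0.3, 0.5, -0.0]
tip,near (x,z) mm [[-57.6, 89.9], [64.4, 90.1]]
[320.6 288.4] (320.5, 289.75)
[270.3 297. ] (270.1, 297.6)
```

Emit:
servo_tool(targets=[[[0,0,0.05],0],[[0,0,0.05],0],[[0,0,0],0]])

```text
clock: 25.85
position: [0.5828, -0.0454, 0.0855]
tool_rot: [3.141, 0.002, -3.08]
force: [5.1, 0.1, 5.6]
grip_width: 0.0787
```

```bash
python3 - <<'E'
from h import *
to([.5748,-.046,.12],183.5)
s=bot.grab_frame('side');cv2.imwrite('pics/s11f.png',s)
crop(s,240,220,345,320,'pics/s11.png',7)
E
```

```text
turn 0.0 shift [ 0.16  -0.003 -0.689] t 25.85 pos [ 0.5828 -0.0454  0.0855] yaw -176.49 q7 0.99 F [5.1 0.1 5.6] w 0.0787
```

View pics/s11.png

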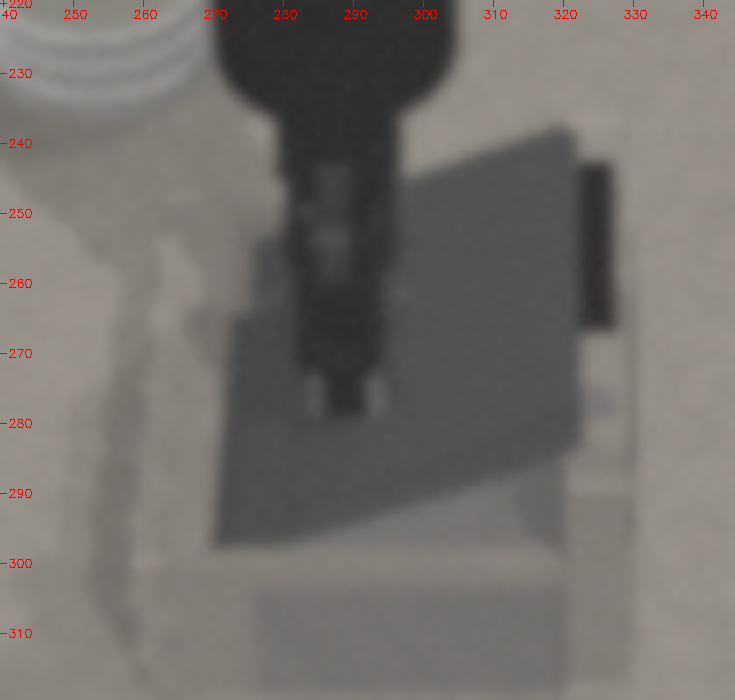

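Emit:
servo_tool(targets=[[[0.0,0,0.03],0],[[-0.04,0,0],0],[[-0.04,0,0],0],[[-0.04,0,0],0],[[0,0,0],0]])

```text
clock: 26.52
position: [0.588, -0.0451, 0.0836]
tool_rot: [3.141, -0.0, -3.08]
force: [0.4, 0.6, -2.8]
grip_width: 0.079
```

```bash
python3 - <<'E'
from h import *
to([.5748,-.046,.12],183.5)
s=bot.grab_frame('side');cv2.imwrite('pics/s12f.png',s)
crop(s,240,220,345,320,'pics/s12.png',7)
E
```

```text
turn 0.0 shift [ 0.264 -0.002 -0.729] t 26.52 pos [ 0.588  -0.0451  0.0836] yaw -176.49 q7 0.99 F [ 0.4  0.6 -2.8] w 0.079
```

View pics/s12.png

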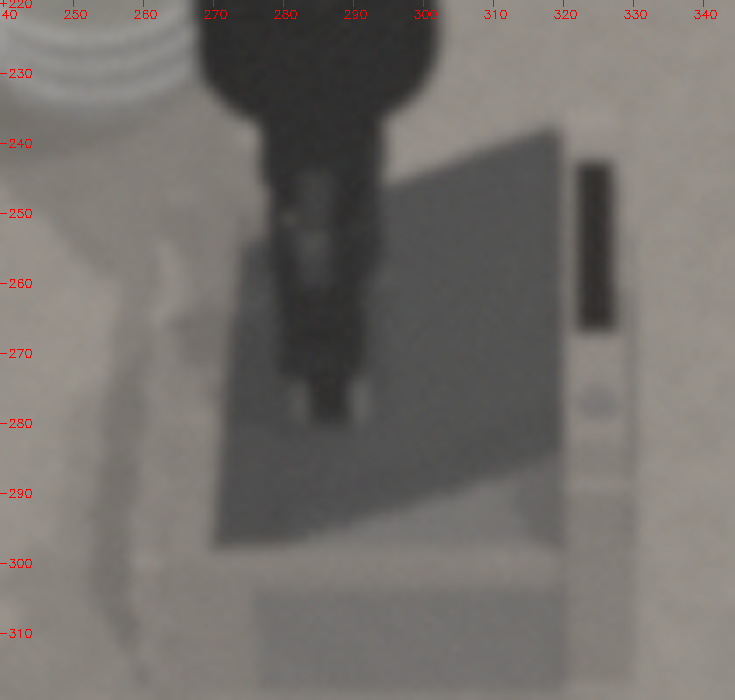

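Emit:
servo_tool(targets=[[[-0.05,0,0.02],0],[[-0.05,0,0.05],0],[[-0.05,0,0.05],0],[[-0.05,0,0.04],0],[[0,0,0],0]])

```text
clock: 27.2
position: [0.5981, -0.0444, 0.0756]
tool_rot: [3.141, -0.0, -3.08]
force: [-0.4, 0.3, -3.1]
grip_width: 0.0794
```

```bash
python3 - <<'E'
from h import *
to([.5748,-.046,.12],183.5)
s=bot.grab_frame('side');cv2.imwrite('pics/s13f.png',s)
crop(s,240,220,345,320,'pics/s13.png',7)
E
```

```text
turn 0.0 shift [ 0.467 -0.004 -0.888] t 27.2 pos [ 0.5981 -0.0444  0.0756] yaw -176.48 q7 0.99 F [-0.4  0.3 -3.1] w 0.0794
```

View pics/s13.png

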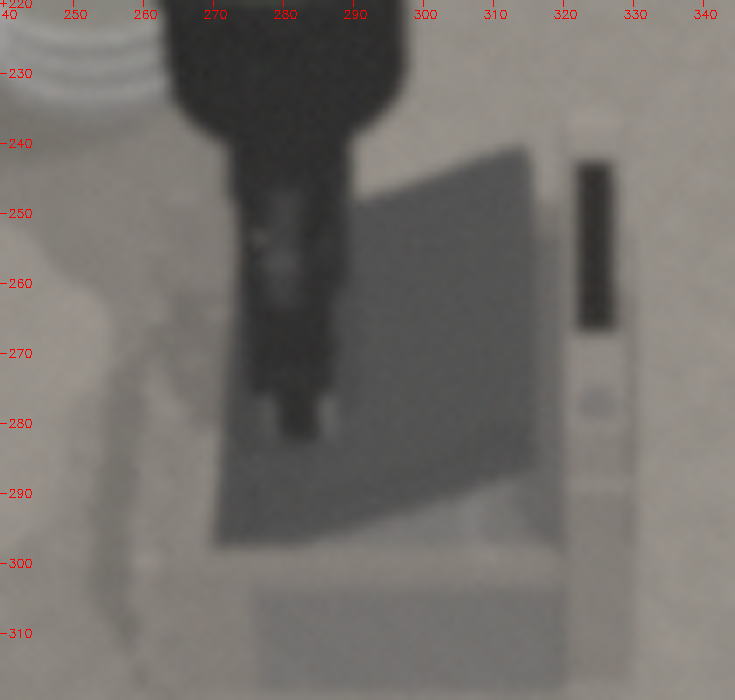

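Emit:
servo_tool(targets=[[[0,0,0.05],0],[[0.04,0,0.03],0],[[0.05,0,0.04],0],[[0,0,0],0]])

```text
clock: 27.75
position: [0.5948, -0.0445, 0.0715]
tool_rot: [-3.141, 0.003, -3.08]
force: [-3.5, -1.3, 20.6]
grip_width: 0.079
```

```bash
python3 - <<'E'
from h import *
s=bot.grab_frame('side');cv2.imwrite('pics/s14f.png',s)
crop(s,240,220,345,320,'pics/s14.png',7)
E
```

```text
(no output)
```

View pics/s14.png

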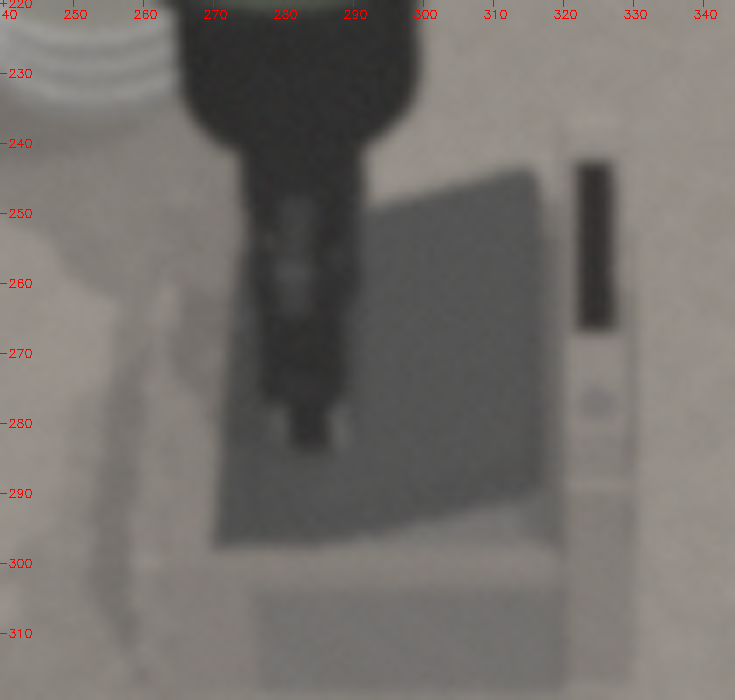

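Emit:
servo_tool(targets=[[[0.02,0,0.03],0],[[0.04,0,0.03],0],[[0.04,0,0.03],0],[[0,0,0],0]])

```text
clock: 28.3
position: [0.5895, -0.0447, 0.0668]
tool_rot: [-3.141, 0.003, -3.08]
force: [-4.6, -1.1, 20.3]
grip_width: 0.0791
```

Emit:
servo_tool(targets=[[[0.04,0,0.02],0],[[0.04,0,0.02],0],[[0,0,0],0]])

```text
clock: 28.68
position: [0.586, -0.045, 0.0645]
tool_rot: [3.141, 0.003, -3.08]
force: [1.4, 0.7, 9.0]
grip_width: 0.0789
```

```bash
python3 - <<'E'
from h import *
to([.5848,-.046,.0645],183.5)
s=bot.grab_frame('side');cv2.imwrite('pics/s15f.png',s)
crop(s,240,220,345,320,'pics/s15.png',7)
E
```

```text
turn 0.0 shift [ 0.025 -0.019 -0.   ] t 28.68 pos [ 0.586  -0.045   0.0645] yaw -176.48 q7 0.97 F [1.4 0.7 9. ] w 0.0789
```

View pics/s15.png

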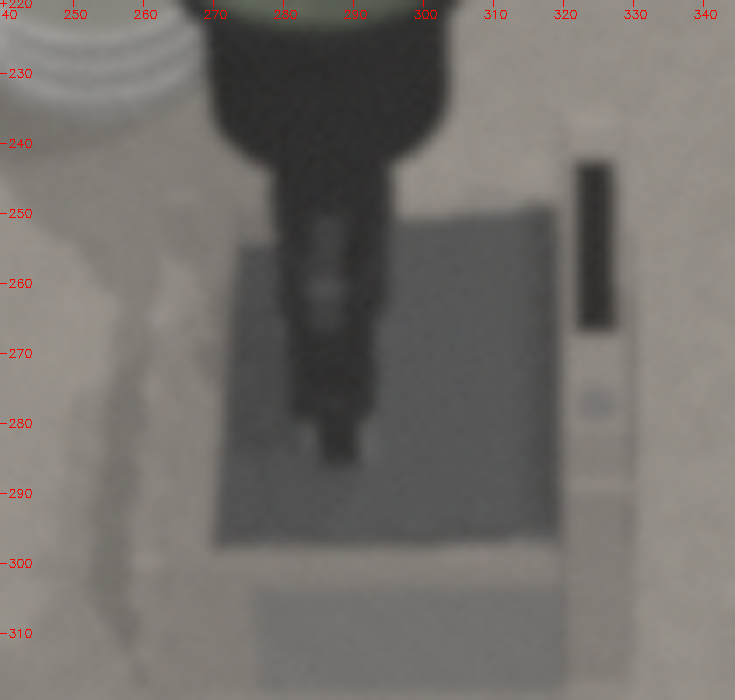

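Emit:
servo_tool(targets=[[[0,-0.01,0.03],0],[[0,0,0.03],0],[[0,0,0],0]])

```text
clock: 29.1
position: [0.5844, -0.0451, 0.0617]
tool_rot: [-3.141, 0.0, -3.08]
force: [-13.2, 1.5, 27.8]
grip_width: 0.079
```

```bash
python3 - <<'E'
from h import *
to([.5848,-.046,.0645],183.5)
s=bot.grab_frame('side');cv2.imwrite('pics/s16f.png',s)
crop(s,240,220,345,320,'pics/s16.png',7)
E
```

```text
turn 0.01 shift [-0.007 -0.018 -0.055] t 29.1 pos [ 0.5844 -0.0451  0.0617] yaw -176.46 q7 0.96 F [-13.2   1.5  27.8] w 0.079
```

View pics/s16.png

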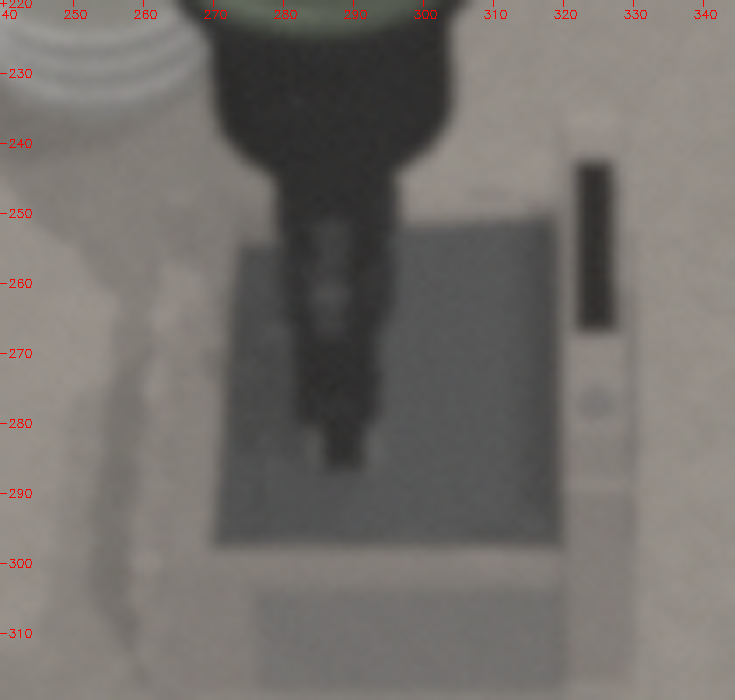

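Emit:
servo_tool(targets=[[[0.03,0,0.02],0],[[0,0,0.02],0],[[0,0,0],0]])

```text
clock: 29.52
position: [0.583, -0.0452, 0.0597]
tool_rot: [-3.141, 0.001, -3.08]
force: [-12.9, 1.5, 25.1]
grip_width: 0.0793
```

```bash
python3 - <<'E'
from h import *
to([.5848,-.046,.0645],183.5)
s=bot.grab_frame('side');cv2.imwrite('pics/s17f.png',s)
crop(s,260,235,345,310,'pics/s17.png',9)
E
```

```text
turn 0.01 shift [-0.035 -0.018 -0.097] t 29.52 pos [ 0.583  -0.0452  0.0597] yaw -176.46 q7 0.96 F [-12.9   1.5  25.1] w 0.0793
```

View pics/s17.png

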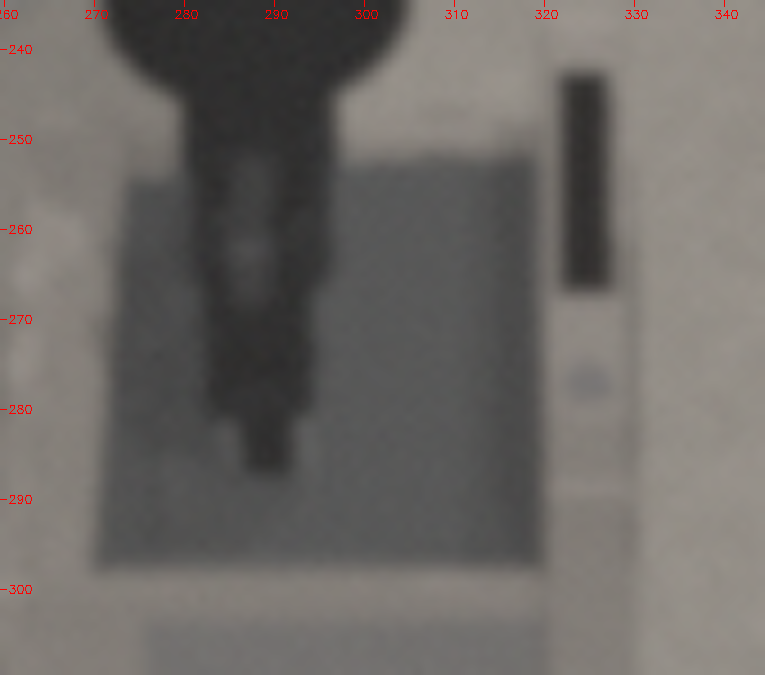

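```bash
python3 - <<'E'
from tilt import *
for P in ((5,70,65),(58,70,65),(58,70,70),(58,75,65),(5,75,65),(62,-83,105),(58,75,55),(5,75,55)):
    w=np.r_[U0+M@(np.array(P[:2])/1000),P[2]/1000];print(P,proj('side',w)[0].round(1))
a=cv2.imread('pics/s17f.png').astype(float).mean(2);b=cv2.imread('pics/s5f.png').astype(float).mean(2)
for c in (300,305,310,315): print(c,[round(a[y,c-1:c+2].mean()) for y in range(246,260)],[round(b[y,c-1:c+2].mean()) for y in range(246,260)])
E
```

```text
(5, 70, 65) [296.8 251.5]
(58, 70, 65) [318.7 251.3]
(58, 70, 70) [318.7 249.8]
(58, 75, 65) [318.7 249.8]
(5, 75, 65) [296.8 250. ]
(62, -83, 105) [320.6 288.4]
(58, 75, 55) [318.7 252.7]
(5, 75, 55) [297.  252.9]
300 [139, 140, 139, 136, 132, 124, 114, 100, 91, 88, 87, 87, 89, 88] [142, 141, 140, 137, 134, 128, 124, 120, 120, 122, 123, 125, 124, 124]
305 [141, 140, 138, 138, 132, 123, 111, 97, 89, 89, 88, 88, 88, 88] [142, 140, 138, 136, 133, 127, 122, 120, 120, 122, 122, 124, 124, 123]
310 [139, 134, 135, 136, 131, 120, 104, 92, 89, 88, 88, 87, 88, 89] [138, 134, 134, 136, 133, 128, 124, 121, 119, 121, 122, 120, 118, 117]
315 [142, 139, 132, 128, 122, 113, 99, 85, 78, 77, 77, 77, 76, 77] [143, 139, 132, 127, 124, 118, 115, 109, 104, 102, 102, 101, 100, 100]
```

Emit:
servo_tool(targets=[[[0.03,0,0.02],0],[[0.02,0,0.01],0],[[0,0,0],0]])

```text
clock: 29.95
position: [0.5823, -0.0452, 0.0588]
tool_rot: [3.141, 0.004, -3.08]
force: [-2.2, 2.0, 26.1]
grip_width: 0.0793
```

```bash
python3 - <<'E'
from h import *
to([.5848,-.046,.0645],183.5)
s=bot.grab_frame('side');cv2.imwrite('pics/s18f.png',s)
a=s.astype(float).mean(2)
for c in (300,305,310,315): print(c,[round(a[y,c-1:c+2].mean()) for y in range(246,260)])
E
```

```text
turn 0.01 shift [-0.049 -0.019 -0.113] t 29.95 pos [ 0.5823 -0.0452  0.0588] yaw -176.46 q7 0.96 F [-2.2  2.  26.1] w 0.0793
300 [135, 137, 136, 134, 129, 123, 113, 100, 90, 88, 87, 88, 88, 88]
305 [141, 140, 138, 138, 133, 125, 115, 102, 92, 88, 87, 88, 88, 89]
310 [139, 134, 134, 136, 133, 126, 115, 102, 91, 88, 88, 88, 87, 87]
315 [142, 138, 132, 127, 123, 116, 106, 91, 80, 77, 77, 76, 77, 77]
```

Emit:
servo_tool(targets=[[[0,0,-0.01],0],[[0,0,0],0]])

```text
clock: 30.25
position: [0.5823, -0.0452, 0.0588]
tool_rot: [3.141, 0.004, -3.08]
force: [1.2, 2.1, 15.2]
grip_width: 0.079
```

Emit:
servo_tool(targets=[[[0,0,0],0],[[0,0,0],0],[[0,0,0],0],[[0,0,0],0]], gripper=1)

```text
clock: 30.75
position: [0.5805, -0.0461, 0.0572]
tool_rot: [3.142, -0.0, -3.08]
force: [0.0, 0.5, 0.3]
grip_width: 0.0853
```

Emit:
servo_tool(targets=[[[0,0,-0.15],0],[[0,0,-0.3],0],[[0,0,-0.4],0],[[0,0,-0.4],0],[[0,0,-0.8],0],[[0,0,-0.8],0],[[0,0,0],0]])

```text
clock: 31.62
position: [0.5818, -0.0458, 0.2036]
tool_rot: [-3.141, 0.005, -3.08]
force: [0.3, 1.1, -0.1]
grip_width: 0.0855
```

Emit:
servo_tool(targets=[[[0,-0.4,0],0],[[0,-0.8,0],0],[[0,-0.8,0],0],[[0,-0.8,0],0],[[0,-0.8,0],0],[[0,-0.8,0],0],[[0,-0.4,0],0],[[0,0,0],0]])

```text
clock: 32.62
position: [0.5947, -0.287, 0.1991]
tool_rot: [3.141, -0.001, -3.082]
force: [-0.2, 1.4, -0.0]
grip_width: 0.0853
```

```bash
python3 - <<'E'
from h import *
to([.5848,-.046,.0645],183.5)
s=bot.grab_frame('side');cv2.imwrite('pics/s19f.png',s)
crop(s,245,230,345,325,'pics/s19.png',7)
t=bot.grab_frame('top');cv2.imwrite('pics/t19f.png',t);crop(t,255,185,345,265,'pics/t19.png',8)
E
```

```text
turn -0.02 shift [-0.1    4.821  2.694] t 32.62 pos [ 0.5947 -0.287   0.1991] yaw -176.61 q7 1.52 F [-0.2  1.4 -0. ] w 0.0853
```

View pics/s19.png

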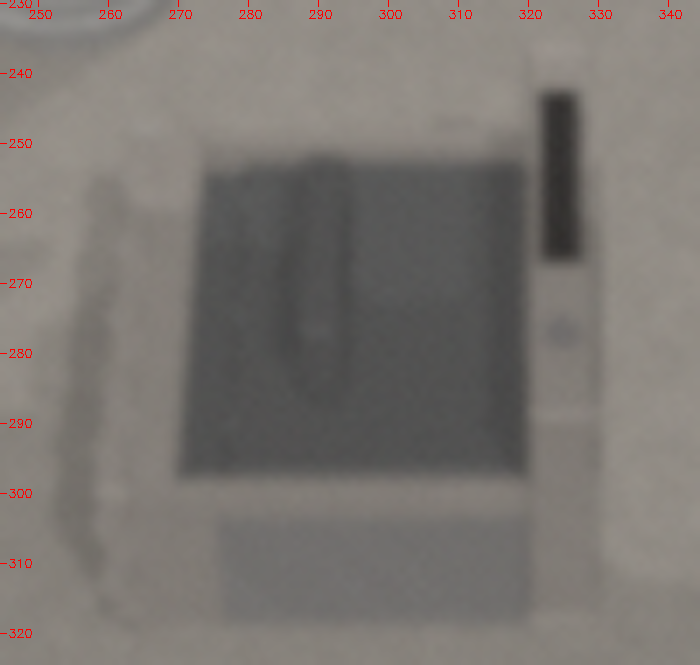

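View pics/t19.png

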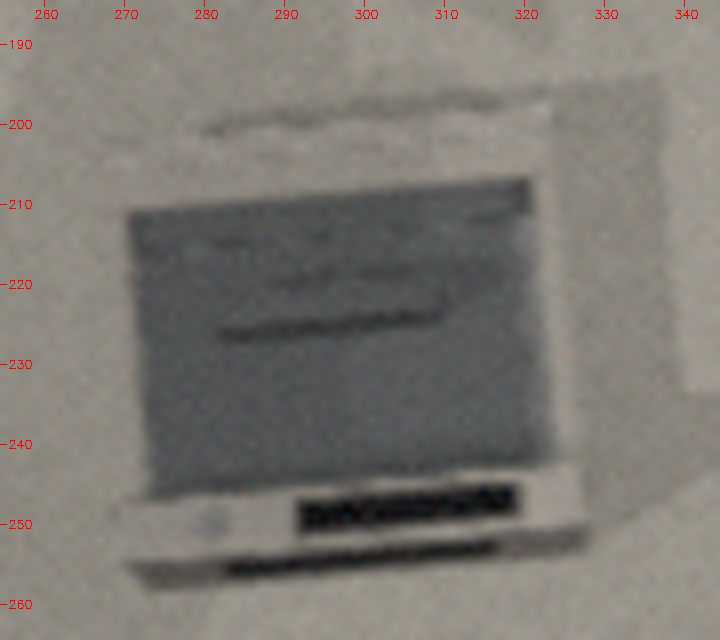

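View pics/s19f.png

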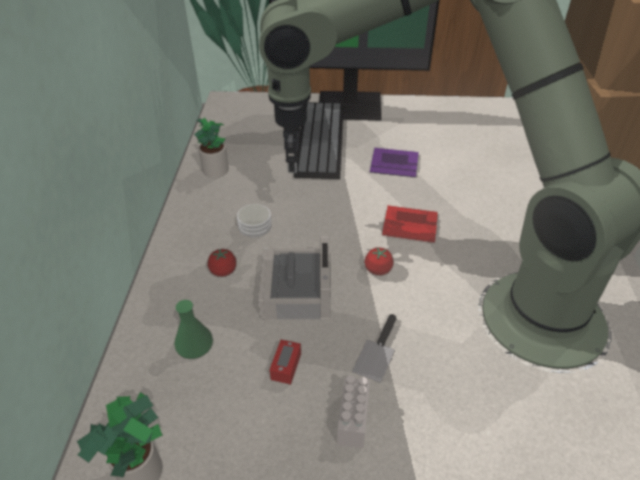

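```bash
python3 - <<'E'
from h import *
a=cv2.imread('pics/s19f.png').astype(float).mean(2)
def e(p,i0):
    m=(p.max()+p.min())/2
    for i in range(len(p)-1):
        if (p[i]-m)*(p[i+1]-m)<0: return round(i0+i+(m-p[i])/(p[i+1]-p[i]),2)
print([(c,e(a[246:258,c-1:c+2].mean(1),246)) for c in (283,300,305,310,314)])
b=cv2.imread('pics/side0.png').astype(float).mean(2)
for n,(u,v) in dict(toma=(379,261),tomb=(222,262),flask=(192,335),dish=(254,219),rack=(354,405),spat=(378,350),redb=(286,362),redp=(411,223)).items():
    w=np.float32(a[v-18:v+18,u-18:u+18]);x=np.float32(b[v-18:v+18,u-18:u+18]);print(n,cv2.phaseCorrelate(x,w)[0])
print(bot.observe()['clock']); bot.job_done()
E
```

```text
[(283, np.float64(252.1)), (300, np.float64(252.04)), (305, np.float64(252.03)), (310, np.float64(252.19)), (314, np.float64(251.84))]
toma (0.27658641407552054, -0.1536818011774841)
tomb (0.027309320026770223, 0.13305676138397615)
flask (-0.07358999333305505, 0.06939834988522975)
dish (0.08638827222218026, -0.0022946640861967182)
rack (0.1502886880280485, 0.016610334793405457)
spat (0.05141317212446239, -0.15811589494549239)
redb (-0.04774944072555698, 0.057085970670197383)
redp (0.13449790228246172, 0.10610329108540384)
32.725
the job is handed in; nothing more can be done
```

The job is done and was handed in at 32.7 s, well inside the 64 s limit.

- **Block:** I set it into the recess on the raised seat and pressed it down with shut fingers. It came to a hard stop at 43 N with the fingertip at z = 54.2 mm. Both cameras then showed it flush with the deck.
- **Panel:** The tool cannot tilt, so I held the grip bar by its ends and let the panel pivot between the pads. Lowering its near edge on the housing top tilted it to about 25° (read roughly off the side picture). I then fed the tongue under the lip and lowered the panel, still held, until it lay flat. I opened the gripper at about 15 N and backed away.

**Last checks:**
- The panel's far edge in the side view is level to about 0.3 px.
- The tongue is under the lip, and the panel lies between the cheeks and against neither in the pictures.
- The bystanders and the two red look-alikes show image shifts under 0.35 px. I checked the purple look-alike by eye only.
- The wrist force was near zero after release, with the robot clear of everything.

**Disagreements:**
- The two cameras differed by up to about 5 mm on absolute positions, so I relied on relative measurements within one camera.
- The bar slid about 5 mm down in the pads during the final press, with no visible effect on the result.

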